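# Rebuild a microscope's disc-spring isolator foot

## Task

Take the dust cap off the arbor of the isolator foot and leave it in the parts tray, then thread every loose spring washer on the bench onto the arbor so that they face alternately, each one the opposite way to the one below it (start with either face, whichever lets you use them all; do not turn any washer over). Then lower the toothed cage over the finished stack so that all eight teeth are fully home in their slots, and leave the other things on the bench alone.

Things in the scene. Friction and masses are not known exactly. Their poses are not given: they have to be found in the camera images.
- disc1_mid (a point): bare steel conical spring washer, outer diameter 62 mm, bore 32 mm, 11 mm tall; its wide rim is a vertical band 6 mm high at the end away from the dome. Point: on its axis, half-way up. Its z axis points out of the domed, narrow end: z up = dome up, wide rim down; z down = lying like a shallow cup, wide rim up. May be absent
- disc2_mid (a point): another washer just like disc1_mid (some lie dome up, some cup up); it may be absent
- disc3_mid (a point): another washer just like disc1_mid (some lie dome up, some cup up); it may be absent
- disc4_mid (a point): another washer just like disc1_mid (some lie dome up, some cup up); it may be absent
- disc5_mid (a point): another washer just like disc1_mid (some lie dome up, some cup up); it may be absent
- disc6_mid (a point): another washer just like disc1_mid (some lie dome up, some cup up); it may be absent
- seat (a point): foot of the steel arbor fixed upright in the middle of the isolator foot: the point is on the arbor's axis, on the block's top face, 22 mm above the bench; z up. The arbor is 27 mm in diameter and stands 74 mm above this point, the last 9 mm tapering to 14 mm
- base: the isolator foot, a fixed white block 118 x 104 mm (its x by y), 22 mm high; origin under its centre, z up, turned differently each start. Cut in its top are two rows of four slots, at x = -43 and +43 mm, y = -36, -12, 12 and 36 mm; each is 12 mm (x) by 11 mm (y) and 16 mm deep
- cage: aluminium spring cage, 0.3 kg, standing on its teeth on the bench: a plate 98 x 86 mm (x by y) with eight straight teeth below it, each 8 mm (x) by 7 mm (y), 95 mm long, at x = -43 and +43 mm, y = -36, -12, 12 and 36 mm like the foot's slots (a half turn makes no difference). Origin: on its middle axis at the level of the tooth ends; z up
- cage_grip (a point): point in the black grip bar on top of the cage, the bar 16 mm wide (x), 44 mm long (y), 34 mm high. On the cage's middle axis, 123 mm above the tooth ends, 22 mm above the plate's top face, 12 mm below the bar's top; axes as the cage's. With the teeth fully home it is 107 mm above the seat point
- cap_mid (a point): black plastic dust cap, a closed-topped tube 44 mm in diameter and 82 mm tall, at the start closed end up over the arbor like a hat, standing on the block's top face. The point is on its axis half-way up, 41 mm from either end; z towards its closed top
- tray: fixed white open parts tray, 130 x 170 mm (its x by y), walls 35 mm high and 4 mm thick, floor 4 mm; the origin is under its centre at bench level, z up

How it is judged:
By the outcome, as a careful person would: the job done as asked, in the order asked, and still so for the second after the job is handed in, with the robot touching nothing.
Of disc1, disc3, disc5 only 2 to 3 are there at a start; the rules pass over those that are not, and their reading is None.
Of disc2, disc4, disc6 only 2 to 3 are there at a start; the rules pass over those that are not, and their reading is None.
At some moment in a run one of disc1, disc2, disc3, disc4, disc5, disc6 may be knocked a few centimetres aside while the robot is not near it.
It also fails if it takes over 208 s, if anything falls off the work surface, if the arm or the gripper's body presses on something with over 40 N, if the wrist force passes 120 N, or if a joint passes its speed limit or range.

## Robot

A 6-joint arm with a two-finger parallel gripper is mounted at the origin on the work surface. World frame = base frame: x ahead of the robot, y to its left, z up, the work surface at z = 0. Lengths are in m, angles in rad, forces in N, time in s.
With the tool pointing down it reaches from about 0.375 to 0.75 m from the base axis. Payload 9 kg.
Tool frame: the origin (TCP) lies between the finger pads; the fingertips stand 22 mm ahead of it and the grasp point (between the pads) lies 3 mm ahead of it; z points along the fingers, y is the line along which they close (so a half turn about z gives the same grasp; the last joint's range is limited). The gripper opens to 85 mm and grips with 20 to 120 N. Pads are 22 mm wide; open, the fingers measure 114 mm over their backs; the gripper's body (76 mm by 85 mm) begins 54 mm behind the grasp point. The pads swing forward as they close: fully open they stand 13 mm farther back than shut.
Start: joints at [-1.349, 0.104, 0.097, 1.564, 0, 1.353], TCP at [0.255, -0.543, 0.253] pointing down, gripper open.
Joint ranges: [-2.99, 2.99], [-0.84, 1.86], [-1.1, 1.16], [-1.84, 2.11], [-1.51, 1.56], [-3.14, 3.14]. Speed limits (rad/s): [2.22, 2.22, 2.57, 3.14, 3.14, 3.14].

## Interface

Orientations are given as a 3x3 rotation matrix whose columns are the frame's x, y, z axes.
In Python, from cell import ctrl gives the robot as it stands.
- The arm moves only by the tool drive_tool, never from a script. Its argument "moves" is a list of rows, each a list of 7 numbers: the shift along the tool's x, y, z in m, then the turn, a rotation vector about the tool's x, y, z in rad, then the opening, from 0 (shut) to 1 (fully open). A call has exactly 10 rows; each row is the pose to reach, as a shift and turn from the pose commanded when the call began, along the tool's axes at that moment; what a row does not reach only later rows make up. A row lasts 1/12 s, in which the tool goes at most 41.7 mm and 7.16 degrees, less where a joint would pass 70% of its speed; a pose out of reach is approached as far as the arm can. A call with a gripper value outside its range is refused whole. The fingers move at their own pace and stop on an object; the grip force is fixed at half the most. Time passes only in rows, so rows that repeat a pose let the fingers close, or fill a call up. It gives the time, the measured TCP pose, the force, the opening and the grip force at its end, in the units of the state.
- ctrl.sense(): the state, without advancing time (a new reading comes with each control period).
- ctrl.capture(name): name is "side" or "top" or "wrist"; returns a dict with "pixels" (400x640x3 uint8, red, green, blue), "z_map" (400x640 float32, m along the optical axis (not along the pixel's ray), 0 where there is no reading), "vfov" (degrees; the focal length in pixels is half the picture's height over the tangent of half this angle, whatever the lens; pixels are square), "cx", "cy" (the principal point, pixels), "world_to_cam" (4x4, takes a point from world to camera coordinates); the wrist camera has in their place "tool_from_camera" (4x4, takes a point from camera to tool coordinates, whose origin is the TCP and whose axes are the flange's). Camera axes: x right, y up, looking along -z (the intrinsics and any distortion apply to the point x, -y, -z); pixel columns grow to the right and rows downward; lengths in m; the calibration is good to about 2 mm. A picture is of the moment at which its call begins: read the wrist's pose just before it.
- ctrl.sign_off(): hands the job in; it is judged then, once.
The state is a dict: "time_s": time; "joints": joint angles; "dq": joint speeds; "joint_efforts": joint torques, N m; "tcp_pos": TCP position; "eef_rot": TCP orientation; "contact_force": force on the tool from outside, world axes, zero at the start; "torque": the same for the moment, N m; "opening": opening from 0.0 (shut) to 1.0 (fully open); "finger_force": force on a finger pad.
Only numpy, scipy, OpenCV 4.12 (cv2) and the standard library are available. Lean on these libraries where they do the work, as an engineer would, in place of code of your own. Each camera call takes 0.05 s, during which the arm holds its last target. There are 200 camera calls.

## Working session

There is one attempt and no reset: what is moved stays moved. The work goes in short steps, Python scripts to look and compute and a tool call to move; the robot and the scene stay as the last step left them, time stands still between calls to the robot, and variables do not carry over. Pictures are saved under pics/ and viewed, at most 14 in all, crops included, and the job is handed in when it is done.

Besides the shell and the picture viewer there is one more tool, called after "Call:" by a JSON object that holds its "method" and its "body". drive_tool: Moves the arm, as the interface text tells. Its arguments: {"type":"object","properties":{"moves":{"type":"array"}},"required":["moves"]}

```bash
ls; mkdir -p pics; cat > h.py <<'E'
import numpy as np, cv2
from cell import ctrl
def cap(n):
    s=ctrl.sense(); c=ctrl.capture(n)
    c['f']=200/np.tan(np.radians(c['vfov'])/2)
    if n=='wrist':
        T=np.eye(4); T[:3,:3]=s['eef_rot']; T[:3,3]=s['tcp_pos']; c['c2w']=T@c['tool_from_camera']
    else: c['c2w']=np.linalg.inv(c['world_to_cam'])
    return c
def cloud(c):
    v,u=np.mgrid[:400,:640]; z=c['z_map']
    P=np.stack([(u-c['cx'])/c['f']*z,-(v-c['cy'])/c['f']*z,-z],-1)
    return P@c['c2w'][:3,:3].T+c['c2w'][:3,3]
def ray(c,u,v,zp):
    d=c['c2w'][:3,:3]@np.array([(u-c['cx'])/c['f'],-(v-c['cy'])/c['f'],-1.]); o=c['c2w'][:3,3]
    return o+d*(zp-o[2])/d[2]
def proj(c,p):
    q=np.linalg.inv(c['c2w'])@np.append(p,1); return c['cx']+c['f']*q[0]/-q[2], c['cy']-c['f']*q[1]/-q[2]
def save(c,n): cv2.imwrite('pics/'+n+'.png',c['pixels'][:,:,::-1])
E
python3 - <<'E'
from h import *
for n in ['top','side']:
    c=cap(n); save(c,n+'0'); print(n,{k:v for k,v in c.items() if k not in('pixels','z_map')})
    np.savez('/tmp/'+n,**{k:v for k,v in c.items()})
    P=cloud(c); z=c['z_map']; print(P[z>0].min(0),P[z>0].max(0),(z>0).mean())
s=ctrl.sense(); print(s)
E
```

```text
pics
top {'vfov': 52.39487933844929, 'cx': 323.927026370911, 'cy': 200.53984852370792, 'world_to_cam': array([[-0.00883465, -0.99993937,  0.00657248, -0.01434349],
       [ 0.99832003, -0.00844358,  0.05732205, -0.51739372],
       [-0.05726307,  0.00706785,  0.99833411, -0.95362563],
       [ 0.        ,  0.        ,  0.        ,  1.        ]]), 'f': np.float64(406.49952264568094), 'c2w': array([[-0.00883465,  0.99832003, -0.05726307,  0.46179026],
       [-0.99993937, -0.00844358,  0.00706785, -0.01197119],
       [ 0.00657248,  0.05732205,  0.99833411,  0.98178932],
       [ 0.        ,  0.        ,  0.        ,  1.        ]])}
[ 0.04367568 -1.42593119 -0.76779862] [1.45599258 1.38814386 0.67090013] 0.99603125
side {'vfov': 43.846354844594515, 'cx': 315.5718975719344, 'cy': 192.19306241050054, 'world_to_cam': array([[-0.72786508, -0.68557948, -0.01389948,  0.36996376],
       [ 0.49168104, -0.53592179,  0.68632178, -0.35335872],
       [-0.47797717,  0.49271555,  0.72716519, -1.11055217],
       [ 0.        ,  0.        ,  0.        ,  1.        ]]), 'f': np.float64(496.9346673531
[... 475 characters left out ...]
5311357e+00]), 'dq': array([ 2.73141586e-04, -8.29102927e-04,  7.18062248e-04,  2.47752621e-04,
        1.04123062e-03,  7.96787784e-05]), 'joint_efforts': array([ 4.74853281e-03, -5.58207357e+01,  5.04719424e+01,  1.31218947e-02,
       -2.09726527e-04,  2.87096171e-06]), 'tcp_pos': array([ 0.25539544, -0.54262594,  0.25259272]), 'eef_rot': array([[ 9.04843109e-01,  4.25745063e-01, -2.97847705e-04],
       [ 4.25745102e-01, -9.04842361e-01,  1.18703310e-03],
       [ 2.35868263e-04, -1.20088592e-03, -9.99999251e-01]]), 'contact_force': array([-0.27765009,  0.12253466, -0.37132243]), 'torque': array([ 0.00499979, -0.02362591, -0.06304826]), 'finger_force': 0.0, 'opening': 0.9981696138747778}
```

View pics/top0.png

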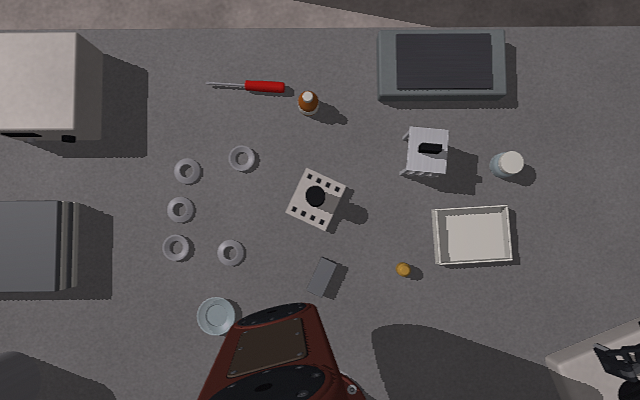

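View pics/side0.png

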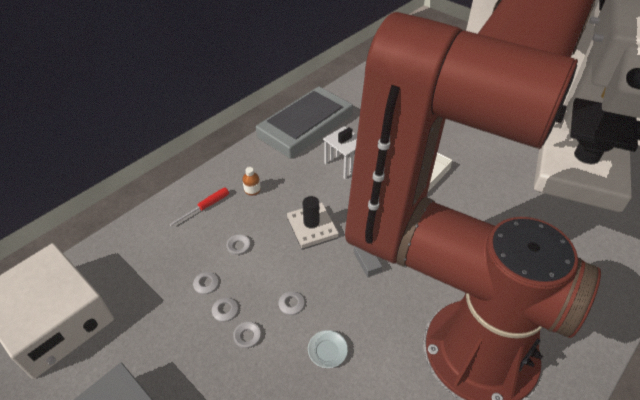

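Top view: five washers at (242,158), (187,171), (180,210), (176,248) and (231,253). The foot and cap are at (316,197), the cage at (428,150) and the tray at (473,236). Next I'll measure these with depth.

```bash
cat > m.py <<'E'
from h import *
def discs(c,P,seeds):
    for s in seeds:
        p=P[s[1],s[0]]; m=(np.hypot(P[...,0]-p[0],P[...,1]-p[1])<.045)&(P[...,2]>.003)&(P[...,2]<.03)
        cnt=max(cv2.findContours(m.astype(np.uint8),cv2.RETR_EXTERNAL,cv2.CHAIN_APPROX_NONE)[0],key=cv2.contourArea)
        (u,v),r=cv2.minEnclosingCircle(cnt); q=P[m][:,:2]; ctr=(q.min(0)+q.max(0))/2
        e=ray(c,*[*cv2.fitEllipse(cnt)[0]],.006)
        R=np.hypot(*(P[...,:2]-ctr).transpose(2,0,1))
        prof=[round(1000*float(np.median(P[...,2][(R>a)&(R<b)&m])),1) if ((R>a)&(R<b)&m).any() else None for a,b in [(.015,.019),(.019,.023),(.023,.027),(.027,.030)]]
        print(s,'bbox ctr',ctr.round(4),'ell',e.round(4),'size',np.ptp(q,axis=0).round(3),'prof',prof)
E
python3 - <<'E'
from m import *
c=dict(np.load('/tmp/top.npz')); P=cloud(c)
b=P[300:310,150:180,2]; print('bench',np.median(P[120:130,180:200,2]),np.median(P[280:290,420:440,2]))
discs(c,P,[(242,158),(187,171),(180,210),(176,248),(231,253)])
z=P[...,2]
def sel(u0,u1,v0,v1,a,b):
    m=np.zeros(z.shape,bool); m[v0:v1,u0:u1]=1; return m&(z>a)&(z<b)
def rect(n,m):
    q=P[m]; r=cv2.minAreaRect(q[:,:2].astype(np.float32)); print(n,r,'z',np.median(q[:,2]).round(4))
rect('foot',sel(275,360,160,240,.015,.028))
rect('cap',sel(295,340,180,215,.095,.115))
rect('cageplate',sel(395,460,115,190,.08,.108))
rect('bar',sel(395,460,115,190,.12,.15))
rect('tray',sel(420,525,195,275,.02,.05))
E
```

```text
bench 0.00024205513376884813 0.001230652142696853
(242, 158) bbox ctr [0.6204 0.1798] ell [0.623  0.1812 0.006 ] size [0.078 0.08 ] prof [6.6, 8.9, 10.3, 11.2]
(187, 171) bbox ctr [0.5935 0.3109] ell [0.5926 0.3122 0.006 ] size [0.085 0.081] prof [10.8, 10.7, 9.0, 7.0]
(180, 210) bbox ctr [0.4958 0.3281] ell [0.4995 0.3274 0.006 ] size [0.082 0.089] prof [10.2, 9.9, 8.6, 7.4]
(176, 248) bbox ctr [0.4086 0.3352] ell [0.4108 0.3361 0.006 ] size [0.083 0.085] prof [7.4, 8.8, 9.9, 11.0]
(231, 253) bbox ctr [0.3932 0.2055] ell [0.396  0.2067 0.006 ] size [0.088 0.088] prof [11.3, 10.7, 9.5, 8.1]
foot ((0.5214651823043823, 0.002681255340576172), (0.10389796644449234, 0.11800112575292587), 64.56366729736328) z 0.0226
cap ((0.5233579277992249, 0.0021002665162086487), (0.04113639146089554, 0.0416390560567379), 89.60183715820312) z 0.1045
cageplate ((0.6221177577972412, -0.24433614313602448), (0.08652292191982269, 0.09873134642839432), 84.20880126953125) z 0.1018
bar ((0.6218371987342834, -0.2439960539340973), (0.04420153796672821, 0.015755750238895416), 84.3338851928711) z 0.1352
tray ((0.43454477190971375, -0.3645003139972687), (0.1300351321697235, 0.17180612683296204), 2.917696475982666) z 0.0343
```

Call:
{"method": "drive_tool", "body": {"moves": [[0.012, -0.01, 0, 0, 0, -0.06, 1], [0.036, -0.029, 0, 0, 0, -0.18, 1], [0.063, -0.05, 0, 0, 0, -0.3, 1], [0.09, -0.072, 0, 0, 0, -0.42, 1], [0.117, -0.094, 0, 0, 0, -0.54, 1], [0.144, -0.116, 0, 0, 0, -0.66, 1], [0.171, -0.137, 0, 0, 0, -0.78, 1], [0.195, -0.156, 0, 0, 0, -0.9, 1], [0.218, -0.175, 0, 0, 0, -1.02, 1], [0.237, -0.19, 0, 0, 0, -1.131, 1]]}}

```text
time_s: 0.93
tcp_pos: [0.3895, -0.268, 0.2531]
eef_rot: [[-0.007, 1.0, -0.0], [1.0, 0.007, 0.0], [0.0, -0.0, -1.0]]
contact_force: [0.1, 0.3, -0.4]
opening: 1.004
finger_force: 0.0
```

Call:
{"method": "drive_tool", "body": {"moves": [[0.03, 0.015, 0, 0, 0, 0, 1], [0.06, 0.03, 0, 0, 0, 0, 1], [0.09, 0.045, 0, 0, 0, 0, 1], [0.12, 0.06, 0, 0, 0, 0, 1], [0.15, 0.074, 0, 0, 0, 0, 1], [0.18, 0.088, 0, 0, 0, 0, 1], [0.21, 0.103, 0, 0, 0, 0, 1], [0.24, 0.117, 0, 0, 0, 0, 1], [0.273, 0.134, 0, 0, 0, 0, 1], [0.273, 0.134, 0, 0, 0, 0, 1]]}}

```text
time_s: 1.77
tcp_pos: [0.5242, 0.0078, 0.2527]
eef_rot: [[-0.004, 1.0, -0.0], [1.0, 0.004, 0.002], [0.002, -0.0, -1.0]]
contact_force: [-0.1, -0.1, -0.5]
opening: 1.002
finger_force: 0.0
```

```bash
python3 - <<'E'
from m import *
c=cap('wrist'); save(c,'w1'); P=cloud(c); z=P[...,2]; s=ctrl.sense()
print(s['tcp_pos'],s['eef_rot'].round(4),s['contact_force'],c['tool_from_camera'].round(3),c['f'])
def rect(n,m):
    q=P[m]; print(n,len(q)); 
    if len(q)>20: print(cv2.minAreaRect(q[:,:2].astype(np.float32)),np.median(q[:,2]).round(4))
rect('foot',(z>.015)&(z<.028)&(abs(P[...,0]-.522)<.1)&(abs(P[...,1])<.1))
rect('cap',(z>.098)&(z<.112)&(abs(P[...,0]-.522)<.04)&(abs(P[...,1])<.04))
E
```

```text
[0.52343185 0.00563108 0.25265195] [[-4.4e-03  1.0e+00 -9.0e-04]
 [ 1.0e+00  4.4e-03  5.0e-04]
 [ 6.0e-04 -9.0e-04 -1.0e+00]] [-0.26609924  0.17104027 -0.55626167] [[-0.001  0.96   0.28   0.072]
 [ 1.     0.001 -0.    -0.001]
 [-0.001  0.28  -0.96  -0.122]
 [ 0.     0.     0.     1.   ]] 301.64816525180913
foot 5859
((0.5205050706863403, 0.0017540603876113892), (0.10457155853509903, 0.11821340769529343), 64.4742431640625) 0.023
cap 1685
((0.5230281352996826, 0.001981304958462715), (0.0421588234603405, 0.04314480349421501), 1.4315513372421265) 0.105
```

View pics/w1.png

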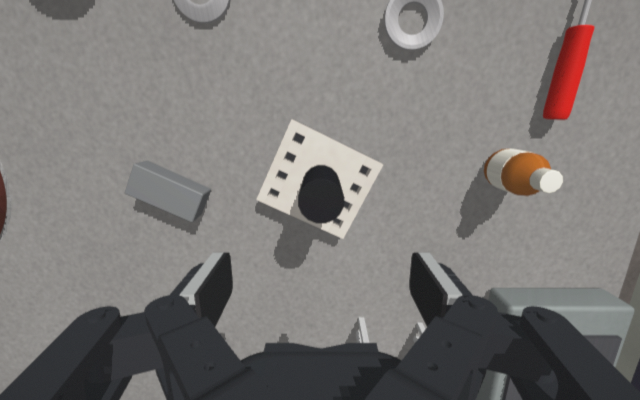

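The cap is centred under the gripper: the cap at pixel (322,192), the foot squared around it. The seat is near (0.5215, 0.002), and both cameras agree. I'll go down and grip the cap.

Call:
{"method": "drive_tool", "body": {"moves": [[-0.002, -0.001, 0.015, 0, 0, 0, 1], [-0.003, -0.001, 0.035, 0, 0, 0, 1], [-0.003, -0.001, 0.06, 0, 0, 0, 1], [-0.003, -0.001, 0.085, 0, 0, 0, 1], [-0.003, -0.001, 0.11, 0, 0, 0, 1], [-0.003, -0.001, 0.135, 0, 0, 0, 1], [-0.003, -0.001, 0.155, 0, 0, 0, 1], [-0.003, -0.001, 0.168, 0, 0, 0, 1], [-0.003, -0.001, 0.168, 0, 0, 0, 0.7], [-0.003, -0.001, 0.168, 0, 0, 0, 0.3]]}}

```text
time_s: 2.65
tcp_pos: [0.5216, -0.0005, 0.0853]
eef_rot: [[0.001, 1.0, -0.001], [1.0, -0.001, 0.0], [0.0, -0.001, -1.0]]
contact_force: [-0.2, 0.7, 0.1]
opening: 0.746
finger_force: 0.0
```

Call:
{"method": "drive_tool", "body": {"moves": [[0, 0, 0, 0, 0, 0, 0], [0, 0, 0, 0, 0, 0, 0], [0, 0, 0, 0, 0, 0, 0], [0, 0, 0, 0, 0, 0, 0], [0, 0, 0, 0, 0, 0, 0], [0, 0, -0.005, 0, 0, 0, 0], [0, 0, -0.015, 0, 0, 0, 0], [0, 0, -0.03, 0, 0, 0, 0], [0, 0, -0.05, 0, 0, 0, 0], [0, 0, -0.065, 0, 0, 0, 0]]}}

```text
time_s: 3.48
tcp_pos: [0.5221, -0.0001, 0.1524]
eef_rot: [[-0.0, 1.0, 0.001], [1.0, 0.0, -0.0], [-0.0, 0.001, -1.0]]
contact_force: [0.3, 0.9, -1.0]
opening: 0.497
finger_force: 60.7
```

Call:
{"method": "drive_tool", "body": {"moves": [[0, 0, -0.02, 0, 0, 0, 0], [0, 0, -0.04, 0, 0, 0, 0], [-0.01, -0.002, -0.055, 0, 0, 0, 0], [-0.035, -0.008, -0.06, 0, 0, 0, 0], [-0.065, -0.016, -0.06, 0, 0, 0, 0], [-0.1, -0.024, -0.06, 0, 0, 0, 0], [-0.135, -0.032, -0.06, 0, 0, 0, 0], [-0.17, -0.041, -0.06, 0, 0, 0, 0], [-0.205, -0.05, -0.06, 0, 0, 0, 0], [-0.235, -0.058, -0.06, 0, 0, 0, 0]]}}

```text
time_s: 4.32
tcp_pos: [0.4632, -0.2371, 0.2113]
eef_rot: [[0.0, 1.0, 0.0], [1.0, -0.0, -0.001], [-0.001, 0.0, -1.0]]
contact_force: [0.4, -1.0, -0.8]
opening: 0.492
finger_force: 60.7
```

Call:
{"method": "drive_tool", "body": {"moves": [[-0.03, -0.007, 0, 0, 0, 0, 0], [-0.06, -0.014, 0, 0, 0, 0, 0], [-0.09, -0.021, 0, 0, 0, 0, 0], [-0.112, -0.026, 0, 0, 0, 0, 0], [-0.125, -0.029, 0.01, 0, 0, 0, 0], [-0.128, -0.03, 0.03, 0, 0, 0, 0], [-0.128, -0.03, 0.055, 0, 0, 0, 0], [-0.128, -0.03, 0.08, 0, 0, 0, 0], [-0.128, -0.03, 0.105, 0, 0, 0, 0], [-0.128, -0.03, 0.125, 0, 0, 0, 0]]}}

```text
time_s: 5.15
tcp_pos: [0.4337, -0.3618, 0.083]
eef_rot: [[-0.0, 1.0, -0.001], [1.0, 0.0, 0.002], [0.002, -0.001, -1.0]]
contact_force: [0.1, -0.2, -0.4]
opening: 0.491
finger_force: 60.7
```

Call:
{"method": "drive_tool", "body": {"moves": [[0, 0, 0.005, 0, 0, 0, 0], [0, 0, 0.01, 0, 0, 0, 0], [0, 0, 0.014, 0, 0, 0, 0], [0, 0, 0.016, 0, 0, 0, 0], [0, 0, 0.016, 0, 0, 0, 0], [0, 0, 0.016, 0, 0, 0, 0.7], [0, 0, 0.016, 0, 0, 0, 1], [0, 0, 0.016, 0, 0, 0, 1], [0, 0, 0.016, 0, 0, 0, 1], [0, 0, 0.01, 0, 0, 0, 1]]}}

```text
time_s: 5.98
tcp_pos: [0.4336, -0.3626, 0.0746]
eef_rot: [[0.0, 1.0, -0.001], [1.0, -0.0, 0.001], [0.001, -0.001, -1.0]]
contact_force: [0.3, -0.6, 0.1]
opening: 0.998
finger_force: 0.0
```

Call:
{"method": "drive_tool", "body": {"moves": [[0, 0, -0.02, 0, 0, 0, 1], [0, 0, -0.05, 0, 0, 0, 1], [0, 0, -0.085, 0, 0, 0, 1], [0, 0, -0.12, 0, 0, 0, 1], [0.02, 0, -0.15, 0, 0, 0, 1], [0.05, 0, -0.16, 0, 0, 0, 1], [0.085, 0, -0.16, 0, 0, 0, 1], [0.12, 0, -0.16, 0, 0, 0, 1], [0.155, 0, -0.16, 0, 0, 0, 1], [0.19, 0, -0.16, 0, 0, 0, 1]]}}

```text
time_s: 6.82
tcp_pos: [0.4337, -0.1717, 0.236]
eef_rot: [[0.001, 1.0, 0.001], [1.0, -0.001, -0.001], [-0.001, 0.001, -1.0]]
contact_force: [0.9, -0.4, 0.8]
opening: 0.995
finger_force: 0.0
```

```bash
python3 - <<'E'
from m import *
print(ctrl.sense()['tcp_pos'])
c=cap('top'); save(c,'top1'); P=cloud(c); z=P[...,2]
discs(c,P,[(242,158),(187,171),(180,210),(176,248),(231,253)])
def rect(n,m):
    q=P[m]; print(n,len(q),cv2.minAreaRect(q[:,:2].astype(np.float32)),np.median(q[:,2]).round(4))
rect('capintray',(z>.07)&(z<.1)&(abs(P[...,0]-.434)<.06)&(abs(P[...,1]+.364)<.08))
m=(z>.085)&(z<.105)&(abs(P[...,0]-.522)<.03)&(abs(P[...,1])<.03)
if m.sum()>8: rect('arbor',m)
E
```

```text
[ 0.43372585 -0.17168227  0.2359698 ]
(242, 158) bbox ctr [0.6253 0.1774] ell [0.6231 0.1802 0.006 ] size [0.078 0.075] prof [8.3, 9.2, 10.3, 10.9]
(187, 171) bbox ctr [0.5923 0.3135] ell [0.5924 0.3122 0.006 ] size [0.087 0.077] prof [10.5, 10.8, 8.9, 7.6]
(180, 210) bbox ctr [0.4982 0.3248] ell [0.5    0.3274 0.006 ] size [0.086 0.082] prof [11.3, 10.7, 9.2, 7.8]
(176, 248) bbox ctr [0.4051 0.3356] ell [0.4103 0.3367 0.006 ] size [0.081 0.086] prof [7.0, 8.8, 10.1, 10.8]
(231, 253) bbox ctr [0.3932 0.205 ] ell [0.3957 0.2068 0.006 ] size [0.088 0.088] prof [10.9, 10.4, 9.3, 7.5]
capintray 0 ((0.0, 0.0), (0.0, 0.0), 0.0) nan
arbor 118 ((0.5211506485939026, 0.0023922082036733627), (0.024273043498396873, 0.02663535065948963), 89.91743469238281) 0.0931
  return _methods._mean(a, axis=axis, dtype=dtype,
  ret = ret.dtype.type(ret / rcount)
```

View pics/top1.png

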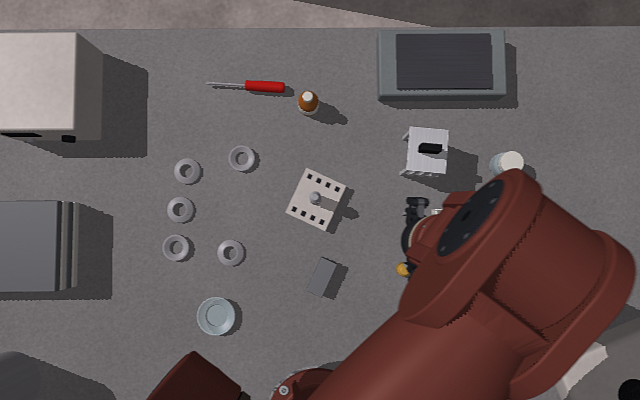

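The arbor stands bare at (315,197), measured at (0.521, 0.0024). The arm hides the tray, so I'll check the cap later. First washer is E (dome up).

Call:
{"method": "drive_tool", "body": {"moves": [[0.03, -0.003, 0, 0, 0, 0, 1], [0.07, -0.007, 0, 0, 0, 0, 1], [0.11, -0.011, 0, 0, 0, 0, 1], [0.15, -0.015, 0, 0, 0, 0, 1], [0.19, -0.019, 0, 0, 0, 0, 1], [0.23, -0.023, 0, 0, 0, 0, 1], [0.27, -0.027, 0, 0, 0, 0, 1], [0.31, -0.031, 0.01, 0, 0, 0, 1], [0.35, -0.035, 0.02, 0, 0, 0, 1], [0.379, -0.038, 0.036, 0, 0, 0, 1]]}}

```text
time_s: 7.7
tcp_pos: [0.3958, 0.2088, 0.2007]
eef_rot: [[-0.001, 1.0, 0.003], [1.0, 0.001, 0.001], [0.001, 0.003, -1.0]]
contact_force: [1.5, 0.2, 0.3]
opening: 1.001
finger_force: 0.0
```

Call:
{"method": "drive_tool", "body": {"moves": [[0, 0, 0, 0, 0, 0, 0.87], [0, 0, 0.01, 0, 0, 0, 0.87], [0, 0, 0.02, 0, 0, 0, 0.87], [0, 0, 0.03, 0, 0, 0, 0.87], [0, 0, 0.04, 0, 0, 0, 0.87], [0, 0, 0.05, 0, 0, 0, 0.87], [0, 0, 0.05, 0, 0, 0, 0.87], [0, 0, 0.05, 0, 0, 0, 0.87], [0, 0, 0.05, 0, 0, 0, 0.87], [0, 0, 0.05, 0, 0, 0, 0.87]]}}

```text
time_s: 8.53
tcp_pos: [0.3964, 0.2058, 0.1499]
eef_rot: [[0.0, 1.0, 0.001], [1.0, -0.0, 0.0], [0.0, 0.001, -1.0]]
contact_force: [-0.2, 0.2, -0.1]
opening: 0.869
finger_force: 0.0
```

```bash
cat >> m.py <<'E'
def wd(p,name=None,rim=.003):
    """wrist look at disc near world p: fit circle to rim (visible) points; print tool-axis shift"""
    s=ctrl.sense(); c=cap('wrist'); P=cloud(c); 
    if name: save(c,name)
    m=(np.hypot(P[...,0]-p[0],P[...,1]-p[1])<.05)&(P[...,2]>.004)&(P[...,2]<.03)
    lab=cv2.connectedComponentsWithStats(m.astype(np.uint8)); k=1+np.argmax(lab[2][1:,4]); m=lab[1]==k
    cnt=max(cv2.findContours(m.astype(np.uint8),cv2.RETR_EXTERNAL,cv2.CHAIN_APPROX_NONE)[0],key=cv2.contourArea)
    q=P[m]; ctr,sz,a=cv2.minAreaRect(q[:,:2].astype(np.float32)); e=ray(c,*cv2.fitEllipse(cnt)[0],.006)
    hole=q[:,:2].mean(0)
    R=np.hypot(*(q[:,:2]-ctr).T); prof=[round(1000*float(np.median(q[(R>a)&(R<b),2])),1) for a,b in [(.016,.02),(.02,.024),(.024,.028),(.028,.033)]]
    print('tcp',s['tcp_pos'].round(4),'rect',np.round(ctr,4),np.round(sz,4),'ell',e.round(4),'mean',hole.round(4),'prof',prof)
    d=s['eef_rot'].T@(np.r_[e[:2],s['tcp_pos'][2]]-s['tcp_pos']); print('shift by ell',d.round(4)); return c,P
E
python3 - <<'E'
from m import *
print(ctrl.sense()['opening'],ctrl.sense()['eef_rot'].round(3).tolist()); wd((.396,.207),'w2')
E
```

```text
0.8687093888551445 [[0.0, 1.0, 0.001], [1.0, -0.0, 0.0], [0.0, 0.001, -1.0]]
tcp [0.3964 0.2058 0.1499] rect [0.3954 0.2066] [0.0612 0.0611] ell [0.3952 0.2072 0.006 ] mean [0.3952 0.2083] prof [11.9, 11.0, 9.2, 7.6]
shift by ell [ 0.0014 -0.0012 -0.    ]
```

View pics/w2.png

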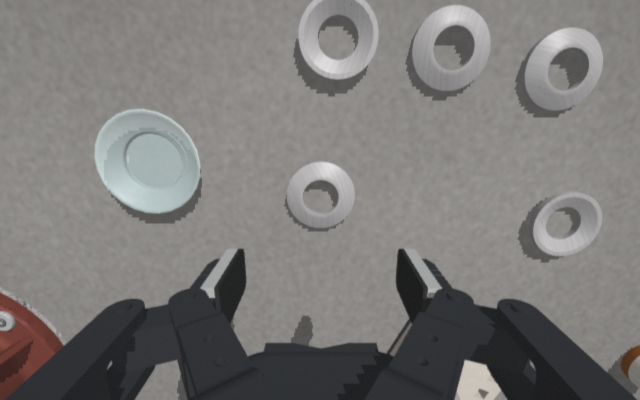

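Washer E is dome up at (320,195), well centred. The view also confirms D (338,37) is cup up, C (452,47) and B (563,68) dome up, and A (567,222) cup up. Stack order: dome, cup, dome, cup, dome.

Call:
{"method": "drive_tool", "body": {"moves": [[0.001, -0.001, 0.02, 0, 0, 0, 0.87], [0.001, -0.001, 0.045, 0, 0, 0, 0.87], [0.001, -0.001, 0.07, 0, 0, 0, 0.87], [0.001, -0.001, 0.095, 0, 0, 0, 0.87], [0.001, -0.001, 0.112, 0, 0, 0, 0.87], [0.001, -0.001, 0.124, 0, 0, 0, 0.87], [0.001, -0.001, 0.13, 0, 0, 0, 0.87], [0.001, -0.001, 0.131, 0, 0, 0, 0.87], [0.001, -0.001, 0.131, 0, 0, 0, 0.87], [0.001, -0.001, 0.131, 0, 0, 0, 0.87]]}}

```text
time_s: 9.42
tcp_pos: [0.3958, 0.207, 0.0194]
eef_rot: [[-0.0, 1.0, 0.002], [1.0, 0.0, 0.0], [0.0, 0.002, -1.0]]
contact_force: [-1.3, -0.6, 0.3]
opening: 0.866
finger_force: 0.0
```

Call:
{"method": "drive_tool", "body": {"moves": [[0, 0, 0, 0, 0, 0, 0.8], [0, 0, 0, 0, 0, 0, 0.6], [0, 0, 0, 0, 0, 0, 0.5], [0, 0, 0, 0, 0, 0, 0.5], [0, 0, 0, 0, 0, 0, 0.5], [0, 0, 0, 0, 0, 0, 0.5], [0, 0, -0.002, 0, 0, 0, 0.5], [0, 0, -0.006, 0, 0, 0, 0.5], [0, 0, -0.012, 0, 0, 0, 0.5], [0, 0, -0.02, 0, 0, 0, 0.5]]}}

```text
time_s: 10.25
tcp_pos: [0.3947, 0.2068, 0.0386]
eef_rot: [[0.0, 1.0, -0.001], [1.0, -0.0, -0.0], [-0.0, -0.001, -1.0]]
contact_force: [0.1, 0.0, -0.3]
opening: 0.685
finger_force: 64.3
```

Call:
{"method": "drive_tool", "body": {"moves": [[0, 0, -0.02, 0, 0, 0, 0.5], [0, 0, -0.05, 0, 0, 0, 0.5], [-0.01, 0.006, -0.08, 0, 0, 0, 0.5], [-0.035, 0.022, -0.1, 0, 0, 0, 0.5], [-0.065, 0.04, -0.111, 0, 0, 0, 0.5], [-0.1, 0.061, -0.111, 0, 0, 0, 0.5], [-0.135, 0.083, -0.111, 0, 0, 0, 0.5], [-0.17, 0.104, -0.111, 0, 0, 0, 0.5], [-0.195, 0.12, -0.111, 0, 0, 0, 0.5], [-0.205, 0.126, -0.111, 0, 0, 0, 0.5]]}}

```text
time_s: 11.08
tcp_pos: [0.5228, -0.0017, 0.15]
eef_rot: [[0.003, 1.0, 0.001], [1.0, -0.003, -0.001], [-0.001, 0.001, -1.0]]
contact_force: [0.8, 0.5, -0.2]
opening: 0.689
finger_force: 64.6
```

Call:
{"method": "drive_tool", "body": {"moves": [[0, 0, 0, 0, 0, 0, 0.5], [0, 0, 0, 0, 0, 0, 0.5], [0, 0, 0, 0, 0, 0, 0.5], [0, 0, 0, 0, 0, 0, 0.5], [0, 0, 0, 0, 0, 0, 0.5], [0, 0, 0, 0, 0, 0, 0.5], [0, 0, 0, 0, 0, 0, 0.5], [0, 0, 0, 0, 0, 0, 0.5], [0, 0, 0, 0, 0, 0, 0.5], [0, 0, 0, 0, 0, 0, 0.5]]}}

```text
time_s: 11.92
tcp_pos: [0.521, 0.002, 0.1493]
eef_rot: [[-0.0, 1.0, 0.0], [1.0, 0.0, -0.0], [-0.0, 0.0, -1.0]]
contact_force: [-0.5, 0.4, -0.8]
opening: 0.695
finger_force: 64.6
```

```bash
cat >> m.py <<'E'
def held(seat=(.5212,.0022),name=None):
    s=ctrl.sense(); c=cap('wrist'); P=cloud(c); t=s['tcp_pos']
    if name: save(c,name)
    Q=(P-t)@s['eef_rot']; m=(abs(Q[...,1])<.029)&(abs(Q[...,0])<.045)&(Q[...,2]>-.005)&(Q[...,2]<.035)
    q=Q[m]; print('tcp',t.round(4),'open',s['opening'].round(3),'n',len(q))
    if len(q): print('disc x range',q[:,0].min().round(4),q[:,0].max().round(4),'z range',np.percentile(q[:,2],[2,50,98]).round(4))
    z=P[...,2]; f=(z>.015)&(z<.028)&(np.hypot(P[...,0]-seat[0],P[...,1]-seat[1])<.09); 
    if f.sum()>50: print('foot',cv2.minAreaRect(P[f][:,:2].astype(np.float32)))
    print('shift to seat',(s['eef_rot'].T@(np.r_[seat,t[2]]-t)).round(4)); return c,P
E
python3 - <<'E'
from m import *
held(name='w3')
E
```

```text
Traceback (most recent call last):
  File "m.py", line 27, in held
    q=Q[m]; print('tcp',t.round(4),'open',s['opening'].round(3),'n',len(q))
                                          ^^^^^^^^^^^^^^^^^^
AttributeError: 'float' object has no attribute 'round'
```

View pics/w3.png

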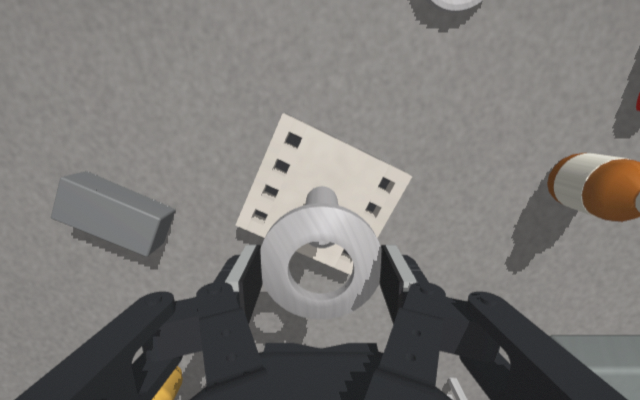

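The washer is held level between the pads at (322,263). I'll fix the print and measure it.

```bash
sed -i "s/s\['opening'\].round(3)/round(s['opening'],3)/" m.py; python3 - <<'E'
from m import *
c,P=held(); s=ctrl.sense(); Q=(P-s['tcp_pos'])@s['eef_rot']
m=(abs(Q[...,1])<.0285)&(abs(Q[...,0])<.045)&(Q[...,2]>-.005)&(Q[...,2]<.035)
q=Q[m]; e=q[abs(q[:,1])<.004]; print('centre strip x',np.sort(e[:,0])[[0,3,-4,-1]], 'bore', np.round(np.sort(e[:,0])[np.argmax(np.diff(np.sort(e[:,0]))):][:2],4))
g=cv2.morphologyEx(m.astype(np.uint8),cv2.MORPH_CLOSE,np.ones((3,3)))
E
```

```text
tcp [0.521  0.0019 0.1493] open 0.69 n 8904
disc x range -0.032 0.0307 z range [0.0018 0.0101 0.0159]
foot ((0.5205603837966919, 0.0017677247524261475), (0.10461219400167465, 0.11855003237724304), 64.46257781982422)
shift to seat [ 0.0003  0.0002 -0.    ]
centre strip x [-0.03175637 -0.03121627  0.0305621   0.03065967] bore [-0.0153  0.0148]
```

Call:
{"method": "drive_tool", "body": {"moves": [[0.0005, 0, 0.01, 0, 0, 0, 0.5], [0.0005, 0, 0.02, 0, 0, 0, 0.5], [0.0005, 0, 0.028, 0, 0, 0, 0.5], [0.0005, 0, 0.034, 0, 0, 0, 0.5], [0.0005, 0, 0.04, 0, 0, 0, 0.5], [0.0005, 0, 0.045, 0, 0, 0, 0.5], [0.0005, 0, 0.05, 0, 0, 0, 0.5], [0.0005, 0, 0.055, 0, 0, 0, 0.5], [0.0005, 0, 0.06, 0, 0, 0, 0.5], [0.0005, 0, 0.065, 0, 0, 0, 0.5]]}}

```text
time_s: 12.85
tcp_pos: [0.5211, 0.0023, 0.0839]
eef_rot: [[0.0, 1.0, 0.0], [1.0, -0.0, -0.0], [-0.0, 0.0, -1.0]]
contact_force: [0.8, 0.5, -1.0]
opening: 0.693
finger_force: 64.6
```

Call:
{"method": "drive_tool", "body": {"moves": [[0, 0, 0.006, 0, 0, 0, 0.5], [0, 0, 0.012, 0, 0, 0, 0.5], [0, 0, 0.018, 0, 0, 0, 0.5], [0, 0, 0.024, 0, 0, 0, 0.5], [0, 0, 0.029, 0, 0, 0, 0.5], [0, 0, 0.032, 0, 0, 0, 0.5], [0, 0, 0.032, 0, 0, 0, 0.5], [0, 0, 0.032, 0, 0, 0, 0.5], [0, 0, 0.032, 0, 0, 0, 0.5], [0, 0, 0.032, 0, 0, 0, 0.5]]}}

```text
time_s: 13.68
tcp_pos: [0.5213, 0.0023, 0.0527]
eef_rot: [[0.0, 1.0, 0.001], [1.0, -0.0, -0.0], [-0.0, 0.001, -1.0]]
contact_force: [-0.3, -0.0, -0.9]
opening: 0.691
finger_force: 64.6
```

Contact-free. I'll release, rise, and move to the cup washer D while checking.

Call:
{"method": "drive_tool", "body": {"moves": [[0, 0, 0, 0, 0, 0, 0.8], [0, 0, 0, 0, 0, 0, 0.9], [0, 0, 0, 0, 0, 0, 0.9], [0, 0, 0, 0, 0, 0, 0.9], [0, 0, 0, 0, 0, 0, 0.9], [0, 0, -0.01, 0, 0, 0, 0.9], [0, 0, -0.03, 0, 0, 0, 0.9], [0, 0, -0.055, 0, 0, 0, 0.9], [0, 0, -0.085, 0, 0, 0, 0.87], [0, 0, -0.097, 0, 0, 0, 0.87]]}}

```text
time_s: 14.52
tcp_pos: [0.5225, 0.0021, 0.154]
eef_rot: [[-0.0, 1.0, 0.005], [1.0, 0.0, -0.001], [-0.001, 0.005, -1.0]]
contact_force: [0.3, 0.2, 1.5]
opening: 0.871
finger_force: 0.0
```

```bash
cat >> m.py <<'E'
def stack(name=None,seat=(.5212,.0022)):
    c=cap('wrist'); P=cloud(c)
    if name: save(c,name)
    R=np.hypot(P[...,0]-seat[0],P[...,1]-seat[1]); z=P[...,2]; m=(R<.045)&(z>.026)
    q=P[m&(R>.0165)]; print('n',len(q),'profile z',[(np.median(z[(R>a)&(R<b)&m])*1000).round(1) if ((R>a)&(R<b)&m).any() else None for a,b in [(.017,.021),(.021,.025),(.025,.03)]],'rect',cv2.minAreaRect(q[:,:2].astype(np.float32)) if len(q)>9 else None)
    return c,P
E
python3 - <<'E'
from m import *
print(ctrl.sense()['tcp_pos'])
stack('w4')
c=cap('top'); P=cloud(c); discs(c,P,[(242,158),(187,171),(180,210),(176,248)])
z=P[...,2]; m=(z>.07)&(z<.1)&(abs(P[...,0]-.434)<.06)&(abs(P[...,1]+.364)<.08); print('cap in tray',m.sum(),P[m].mean(0) if m.any() else 0)
E
```

```text
[0.52246725 0.00205557 0.15400178]
n 20342 profile z [np.float64(210.6), np.float64(225.7), np.float64(221.0)] rect ((0.5209783911705017, 0.0047760531306266785), (0.08886770159006119, 0.055633511394262314), 0.7424337267875671)
(242, 158) bbox ctr [0.6242 0.1943] ell [0.6249 0.1895 0.006 ] size [0.08 0.05] prof [10.2, 9.8, 9.8, 10.1]
(187, 171) bbox ctr [0.5923 0.311 ] ell [0.5929 0.3119 0.006 ] size [0.083 0.082] prof [10.6, 10.9, 9.1, 7.1]
(180, 210) bbox ctr [0.4994 0.328 ] ell [0.5    0.3275 0.006 ] size [0.084 0.089] prof [11.1, 10.5, 9.0, 7.8]
(176, 248) bbox ctr [0.4085 0.3342] ell [0.4092 0.3371 0.006 ] size [0.083 0.084] prof [7.4, 9.1, 10.1, 10.9]
cap in tray 360 [ 0.43530485 -0.35782492  0.08542338]
```

```bash
sed -i "s/m=(R<.045)&(z>.026)$/m=(R<.04)\&(z>.026)\&(z<.092)/" m.py; python3 - <<'E'
from m import *
stack()
E
```

```text
n 2226 profile z [np.float64(33.8), np.float64(32.5), np.float64(30.4)] rect ((0.5201181769371033, 0.004702795296907425), (0.06122845038771629, 0.05587737262248993), 0.7635093331336975)
```

Call:
{"method": "drive_tool", "body": {"moves": [[0.01, -0.003, -0.01, 0, 0, 0, 0.87], [0.04, -0.013, -0.02, 0, 0, 0, 0.87], [0.08, -0.027, -0.02, 0, 0, 0, 0.87], [0.12, -0.04, -0.02, 0, 0, 0, 0.87], [0.16, -0.053, -0.02, 0, 0, 0, 0.87], [0.2, -0.067, -0.02, 0, 0, 0, 0.87], [0.24, -0.08, -0.02, 0, 0, 0, 0.87], [0.28, -0.094, -0.02, 0, 0, 0, 0.87], [0.315, -0.105, -0.01, 0, 0, 0, 0.87], [0.334, -0.112, 0, 0, 0, 0, 0.87]]}}

```text
time_s: 15.5
tcp_pos: [0.4064, 0.3402, 0.1488]
eef_rot: [[-0.003, 1.0, -0.001], [1.0, 0.003, 0.001], [0.001, -0.001, -1.0]]
contact_force: [0.2, -0.3, -0.8]
opening: 0.866
finger_force: 0.0
```

Call:
{"method": "drive_tool", "body": {"moves": [[0, 0, 0, 0, 0, 0, 0.87], [0, 0, 0, 0, 0, 0, 0.87], [0, 0, 0, 0, 0, 0, 0.87], [0, 0, 0, 0, 0, 0, 0.87], [0, 0, 0, 0, 0, 0, 0.87], [0, 0, 0, 0, 0, 0, 0.87], [0, 0, 0, 0, 0, 0, 0.87], [0, 0, 0, 0, 0, 0, 0.87], [0, 0, 0, 0, 0, 0, 0.87], [0, 0, 0, 0, 0, 0, 0.87]]}}

```text
time_s: 16.33
tcp_pos: [0.4091, 0.3363, 0.1493]
eef_rot: [[0.0, 1.0, 0.0], [1.0, -0.0, -0.0], [-0.0, 0.0, -1.0]]
contact_force: [0.6, 0.7, -0.1]
opening: 0.867
finger_force: 0.0
```

```bash
python3 - <<'E'
from m import *
wd((.4095,.337))
E
```

```text
tcp [0.4091 0.3363 0.1493] rect [0.4089 0.3356] [0.0618 0.0615] ell [0.409  0.3351 0.006 ] mean [0.409  0.3358] prof [7.9, 9.8, 11.5, 11.9]
shift by ell [-0.0011 -0.0001  0.    ]
```

First washer is seated (dome top at 33 mm). Picking the cup washer D.

Call:
{"method": "drive_tool", "body": {"moves": [[-0.001, 0, 0.02, 0, 0, 0, 0.87], [-0.001, 0, 0.045, 0, 0, 0, 0.87], [-0.001, 0, 0.07, 0, 0, 0, 0.87], [-0.001, 0, 0.095, 0, 0, 0, 0.87], [-0.001, 0, 0.112, 0, 0, 0, 0.87], [-0.001, 0, 0.122, 0, 0, 0, 0.87], [-0.001, 0, 0.128, 0, 0, 0, 0.87], [-0.001, 0, 0.129, 0, 0, 0, 0.87], [-0.001, 0, 0.129, 0, 0, 0, 0.87], [-0.001, 0, 0.129, 0, 0, 0, 0.87]]}}

```text
time_s: 17.22
tcp_pos: [0.4099, 0.3358, 0.0215]
eef_rot: [[-0.0, 1.0, 0.002], [1.0, 0.0, 0.001], [0.001, 0.002, -1.0]]
contact_force: [-0.9, 0.3, 0.5]
opening: 0.87
finger_force: 0.0
```

Call:
{"method": "drive_tool", "body": {"moves": [[0, 0, 0, 0, 0, 0, 0.8], [0, 0, 0, 0, 0, 0, 0.6], [0, 0, 0, 0, 0, 0, 0.5], [0, 0, 0, 0, 0, 0, 0.5], [0, 0, 0, 0, 0, 0, 0.5], [0, 0, 0, 0, 0, 0, 0.5], [0, 0, -0.002, 0, 0, 0, 0.5], [0, 0, -0.006, 0, 0, 0, 0.5], [0, 0, -0.012, 0, 0, 0, 0.5], [0, 0, -0.02, 0, 0, 0, 0.5]]}}

```text
time_s: 18.05
tcp_pos: [0.4087, 0.3352, 0.0405]
eef_rot: [[0.0, 1.0, -0.001], [1.0, -0.0, -0.0], [-0.0, -0.001, -1.0]]
contact_force: [0.7, 0.2, -0.3]
opening: 0.701
finger_force: 64.5
```

Call:
{"method": "drive_tool", "body": {"moves": [[0, 0, -0.02, 0, 0, 0, 0.5], [-0.005, 0.002, -0.05, 0, 0, 0, 0.5], [-0.025, 0.008, -0.08, 0, 0, 0, 0.5], [-0.06, 0.02, -0.1, 0, 0, 0, 0.5], [-0.095, 0.032, -0.11, 0, 0, 0, 0.5], [-0.13, 0.044, -0.11, 0, 0, 0, 0.5], [-0.165, 0.055, -0.11, 0, 0, 0, 0.5], [-0.2, 0.067, -0.11, 0, 0, 0, 0.5], [-0.235, 0.079, -0.11, 0, 0, 0, 0.5], [-0.265, 0.089, -0.11, 0, 0, 0, 0.5]]}}

```text
time_s: 18.88
tcp_pos: [0.4986, 0.0681, 0.1513]
eef_rot: [[0.001, 1.0, 0.001], [1.0, -0.001, -0.0], [-0.0, 0.001, -1.0]]
contact_force: [0.5, 0.2, -1.8]
opening: 0.696
finger_force: 64.7
```

Call:
{"method": "drive_tool", "body": {"moves": [[-0.025, 0.008, 0, 0, 0, 0, 0.5], [-0.045, 0.015, 0, 0, 0, 0, 0.5], [-0.06, 0.021, 0, 0, 0, 0, 0.5], [-0.068, 0.023, 0, 0, 0, 0, 0.5], [-0.068, 0.023, 0, 0, 0, 0, 0.5], [-0.068, 0.023, 0, 0, 0, 0, 0.5], [-0.068, 0.023, 0, 0, 0, 0, 0.5], [-0.068, 0.023, 0, 0, 0, 0, 0.5], [-0.068, 0.023, 0, 0, 0, 0, 0.5], [-0.068, 0.023, 0, 0, 0, 0, 0.5]]}}

```text
time_s: 19.72
tcp_pos: [0.5209, 0.0031, 0.1503]
eef_rot: [[-0.001, 1.0, 0.0], [1.0, 0.001, -0.0], [-0.0, 0.0, -1.0]]
contact_force: [0.0, 0.0, 0.0]
opening: 0.697
finger_force: 64.7
```

```bash
python3 - <<'E'
from m import *
held(name='w5')
E
```

```text
tcp [0.5209 0.0031 0.1503] open 0.697 n 9458
disc x range -0.0317 0.0311 z range [0.0023 0.0116 0.0185]
foot ((0.5204733610153198, 0.0019392594695091248), (0.10443399101495743, 0.11839848756790161), 64.45862579345703)
shift to seat [-0.0009  0.0003  0.    ]
```

Call:
{"method": "drive_tool", "body": {"moves": [[-0.001, 0, 0.01, 0, 0, 0, 0.5], [-0.001, 0, 0.02, 0, 0, 0, 0.5], [-0.001, 0, 0.028, 0, 0, 0, 0.5], [-0.001, 0, 0.034, 0, 0, 0, 0.5], [-0.001, 0, 0.04, 0, 0, 0, 0.5], [-0.001, 0, 0.045, 0, 0, 0, 0.5], [-0.001, 0, 0.05, 0, 0, 0, 0.5], [-0.001, 0, 0.055, 0, 0, 0, 0.5], [-0.001, 0, 0.06, 0, 0, 0, 0.5], [-0.001, 0, 0.065, 0, 0, 0, 0.5]]}}

```text
time_s: 20.6
tcp_pos: [0.5211, 0.0014, 0.0849]
eef_rot: [[-0.0, 1.0, 0.0], [1.0, 0.0, -0.0], [-0.0, 0.0, -1.0]]
contact_force: [0.4, 0.3, -0.2]
opening: 0.697
finger_force: 64.7
```

Call:
{"method": "drive_tool", "body": {"moves": [[0, 0, 0.006, 0, 0, 0, 0.5], [0, 0, 0.012, 0, 0, 0, 0.5], [0, 0, 0.017, 0, 0, 0, 0.5], [0, 0, 0.022, 0, 0, 0, 0.5], [0, 0, 0.026, 0, 0, 0, 0.5], [0, 0, 0.028, 0, 0, 0, 0.5], [0, 0, 0.028, 0, 0, 0, 0.5], [0, 0, 0.028, 0, 0, 0, 0.5], [0, 0, 0.028, 0, 0, 0, 0.5], [0, 0, 0.028, 0, 0, 0, 0.5]]}}

```text
time_s: 21.43
tcp_pos: [0.5213, 0.0013, 0.0576]
eef_rot: [[-0.0, 1.0, 0.001], [1.0, 0.0, -0.0], [-0.0, 0.001, -1.0]]
contact_force: [0.2, -0.1, -0.4]
opening: 0.698
finger_force: 64.7
```

Call:
{"method": "drive_tool", "body": {"moves": [[0, 0, 0, 0, 0, 0, 0.8], [0, 0, 0, 0, 0, 0, 0.9], [0, 0, 0, 0, 0, 0, 0.9], [0, 0, 0, 0, 0, 0, 0.9], [0, 0, 0, 0, 0, 0, 0.9], [0, 0, -0.01, 0, 0, 0, 0.9], [0, 0, -0.03, 0, 0, 0, 0.9], [0, 0, -0.055, 0, 0, 0, 0.9], [0, 0, -0.085, 0, 0, 0, 0.87], [0, 0, -0.094, 0, 0, 0, 0.87]]}}

```text
time_s: 22.27
tcp_pos: [0.5227, 0.001, 0.1565]
eef_rot: [[-0.0, 1.0, 0.005], [1.0, 0.0, -0.001], [-0.001, 0.005, -1.0]]
contact_force: [-0.1, -0.1, 0.4]
opening: 0.872
finger_force: 0.0
```

```bash
python3 - <<'E'
from m import *
print(ctrl.sense()['tcp_pos'])
stack('w6')
c=cap('top'); P=cloud(c); discs(c,P,[(187,171),(180,210)])
E
```

```text
[0.52273738 0.00100045 0.1565385 ]
n 2681 profile z [np.float64(41.7), np.float64(43.4), np.float64(44.7)] rect ((0.5201723575592041, 0.0018912944942712784), (0.06154467537999153, 0.061365123838186264), 1.5373618602752686)
(187, 171) bbox ctr [0.5922 0.3111] ell [0.5926 0.3121 0.006 ] size [0.083 0.082] prof [11.4, 10.5, 9.2, 7.3]
(180, 210) bbox ctr [0.4982 0.3317] ell [0.4998 0.3275 0.006 ] size [0.087 0.082] prof [10.8, 10.5, 8.7, 8.1]
```

Two are on, facing correctly. Next is C (dome).

Call:
{"method": "drive_tool", "body": {"moves": [[0.01, -0.001, -0.01, 0, 0, 0, 0.87], [0.04, -0.003, -0.01, 0, 0, 0, 0.87], [0.08, -0.005, -0.01, 0, 0, 0, 0.87], [0.12, -0.008, -0.01, 0, 0, 0, 0.87], [0.16, -0.01, -0.01, 0, 0, 0, 0.87], [0.2, -0.013, -0.01, 0, 0, 0, 0.87], [0.24, -0.016, -0.01, 0, 0, 0, 0.87], [0.28, -0.019, -0.01, 0, 0, 0, 0.87], [0.31, -0.021, -0.005, 0, 0, 0, 0.87], [0.326, -0.021, 0, 0, 0, 0, 0.87]]}}

```text
time_s: 23.2
tcp_pos: [0.4979, 0.3312, 0.1501]
eef_rot: [[-0.003, 1.0, -0.002], [1.0, 0.003, 0.0], [0.0, -0.002, -1.0]]
contact_force: [0.2, 0.5, -0.4]
opening: 0.874
finger_force: 0.0
```

Call:
{"method": "drive_tool", "body": {"moves": [[0, 0, 0, 0, 0, 0, 0.87], [0, 0, 0, 0, 0, 0, 0.87], [0, 0, 0, 0, 0, 0, 0.87], [0, 0, 0, 0, 0, 0, 0.87], [0, 0, 0, 0, 0, 0, 0.87], [0, 0, 0, 0, 0, 0, 0.87], [0, 0, 0, 0, 0, 0, 0.87], [0, 0, 0, 0, 0, 0, 0.87], [0, 0, 0, 0, 0, 0, 0.87], [0, 0, 0, 0, 0, 0, 0.87]]}}

```text
time_s: 24.03
tcp_pos: [0.5001, 0.3273, 0.1513]
eef_rot: [[0.0, 1.0, 0.0], [1.0, -0.0, -0.0], [-0.0, 0.0, -1.0]]
contact_force: [0.5, -0.9, 0.3]
opening: 0.869
finger_force: 0.0
```

```bash
python3 - <<'E'
from m import *
wd((.4998,.3275))
E
```

```text
tcp [0.5001 0.3273 0.1513] rect [0.4992 0.3271] [0.0613 0.0617] ell [0.4991 0.3279 0.006 ] mean [0.4991 0.329 ] prof [11.9, 11.1, 9.3, 7.6]
shift by ell [ 0.0006 -0.001  -0.    ]
```

Call:
{"method": "drive_tool", "body": {"moves": [[0, -0.001, 0.02, 0, 0, 0, 0.87], [0, -0.001, 0.045, 0, 0, 0, 0.87], [0, -0.001, 0.07, 0, 0, 0, 0.87], [0, -0.001, 0.095, 0, 0, 0, 0.87], [0, -0.001, 0.113, 0, 0, 0, 0.87], [0, -0.001, 0.125, 0, 0, 0, 0.87], [0, -0.001, 0.131, 0, 0, 0, 0.87], [0, -0.001, 0.132, 0, 0, 0, 0.87], [0, -0.001, 0.132, 0, 0, 0, 0.87], [0, -0.001, 0.132, 0, 0, 0, 0.87]]}}

```text
time_s: 24.92
tcp_pos: [0.5, 0.3277, 0.0207]
eef_rot: [[-0.0, 1.0, 0.002], [1.0, 0.0, 0.001], [0.001, 0.002, -1.0]]
contact_force: [0.3, 0.4, 1.3]
opening: 0.87
finger_force: 0.0
```

Call:
{"method": "drive_tool", "body": {"moves": [[0, 0, 0, 0, 0, 0, 0.8], [0, 0, 0, 0, 0, 0, 0.6], [0, 0, 0, 0, 0, 0, 0.5], [0, 0, 0, 0, 0, 0, 0.5], [0, 0, 0, 0, 0, 0, 0.5], [0, 0, 0, 0, 0, 0, 0.5], [0, 0, -0.002, 0, 0, 0, 0.5], [0, 0, -0.006, 0, 0, 0, 0.5], [0, 0, -0.012, 0, 0, 0, 0.5], [0, 0, -0.02, 0, 0, 0, 0.5]]}}

```text
time_s: 25.75
tcp_pos: [0.4987, 0.3272, 0.0394]
eef_rot: [[0.0, 1.0, -0.001], [1.0, -0.0, -0.0], [-0.0, -0.001, -1.0]]
contact_force: [0.0, -0.0, -0.9]
opening: 0.68
finger_force: 64.0
```

Call:
{"method": "drive_tool", "body": {"moves": [[0, 0, -0.02, 0, 0, 0, 0.5], [-0.005, 0, -0.05, 0, 0, 0, 0.5], [-0.025, 0.002, -0.08, 0, 0, 0, 0.5], [-0.06, 0.004, -0.1, 0, 0, 0, 0.5], [-0.095, 0.006, -0.112, 0, 0, 0, 0.5], [-0.13, 0.008, -0.112, 0, 0, 0, 0.5], [-0.165, 0.011, -0.112, 0, 0, 0, 0.5], [-0.2, 0.013, -0.112, 0, 0, 0, 0.5], [-0.235, 0.016, -0.112, 0, 0, 0, 0.5], [-0.265, 0.018, -0.112, 0, 0, 0, 0.5]]}}

```text
time_s: 26.58
tcp_pos: [0.5171, 0.0603, 0.1522]
eef_rot: [[0.0, 1.0, 0.001], [1.0, -0.0, -0.0], [-0.0, 0.001, -1.0]]
contact_force: [-1.0, -1.1, -1.1]
opening: 0.68
finger_force: 64.2
```

Call:
{"method": "drive_tool", "body": {"moves": [[-0.025, 0.002, 0, 0, 0, 0, 0.5], [-0.045, 0.003, 0, 0, 0, 0, 0.5], [-0.056, 0.004, 0, 0, 0, 0, 0.5], [-0.06, 0.004, 0, 0, 0, 0, 0.5], [-0.06, 0.004, 0, 0, 0, 0, 0.5], [-0.06, 0.004, 0, 0, 0, 0, 0.5], [-0.06, 0.004, 0, 0, 0, 0, 0.5], [-0.06, 0.004, 0, 0, 0, 0, 0.5], [-0.06, 0.004, 0, 0, 0, 0, 0.5], [-0.06, 0.004, 0, 0, 0, 0, 0.5]]}}

```text
time_s: 27.42
tcp_pos: [0.521, 0.003, 0.1513]
eef_rot: [[-0.001, 1.0, -0.0], [1.0, 0.001, -0.0], [-0.0, -0.0, -1.0]]
contact_force: [0.0, -0.2, -0.3]
opening: 0.674
finger_force: 64.2
```

```bash
python3 - <<'E'
from m import *
held(name='w7')
E
```

```text
tcp [0.521  0.003  0.1513] open 0.674 n 8703
disc x range -0.0316 0.0307 z range [0.0017 0.012  0.0177]
foot ((0.5204340219497681, 0.001758471131324768), (0.10474488884210587, 0.11835871636867523), 64.48074340820312)
shift to seat [-0.0008  0.0002  0.    ]
```

Call:
{"method": "drive_tool", "body": {"moves": [[-0.001, 0, 0.01, 0, 0, 0, 0.5], [-0.001, 0, 0.02, 0, 0, 0, 0.5], [-0.001, 0, 0.028, 0, 0, 0, 0.5], [-0.001, 0, 0.034, 0, 0, 0, 0.5], [-0.001, 0, 0.04, 0, 0, 0, 0.5], [-0.001, 0, 0.045, 0, 0, 0, 0.5], [-0.001, 0, 0.05, 0, 0, 0, 0.5], [-0.001, 0, 0.055, 0, 0, 0, 0.5], [-0.001, 0, 0.06, 0, 0, 0, 0.5], [-0.001, 0, 0.065, 0, 0, 0, 0.5]]}}

```text
time_s: 28.3
tcp_pos: [0.5211, 0.0013, 0.0859]
eef_rot: [[0.0, 1.0, 0.0], [1.0, -0.0, -0.0], [-0.0, 0.0, -1.0]]
contact_force: [0.1, 0.3, -0.2]
opening: 0.678
finger_force: 64.2
```

Call:
{"method": "drive_tool", "body": {"moves": [[0, 0, 0.005, 0, 0, 0, 0.5], [0, 0, 0.01, 0, 0, 0, 0.5], [0, 0, 0.014, 0, 0, 0, 0.5], [0, 0, 0.017, 0, 0, 0, 0.5], [0, 0, 0.019, 0, 0, 0, 0.5], [0, 0, 0.02, 0, 0, 0, 0.5], [0, 0, 0.02, 0, 0, 0, 0.5], [0, 0, 0.02, 0, 0, 0, 0.5], [0, 0, 0.02, 0, 0, 0, 0.5], [0, 0, 0.02, 0, 0, 0, 0.5]]}}

```text
time_s: 29.13
tcp_pos: [0.5212, 0.0014, 0.0665]
eef_rot: [[0.0, 1.0, 0.0], [1.0, -0.0, -0.0], [-0.0, 0.0, -1.0]]
contact_force: [0.2, -0.7, -0.3]
opening: 0.681
finger_force: 64.2
```

Call:
{"method": "drive_tool", "body": {"moves": [[0, 0, 0, 0, 0, 0, 0.8], [0, 0, 0, 0, 0, 0, 0.9], [0, 0, 0, 0, 0, 0, 0.9], [0, 0, 0, 0, 0, 0, 0.9], [0, 0, 0, 0, 0, 0, 0.9], [0, 0, -0.01, 0, 0, 0, 0.9], [0, 0, -0.03, 0, 0, 0, 0.9], [0, 0, -0.055, 0, 0, 0, 0.9], [0, 0, -0.08, 0, 0, 0, 0.87], [0, 0, -0.085, 0, 0, 0, 0.87]]}}

```text
time_s: 29.97
tcp_pos: [0.523, 0.0009, 0.1565]
eef_rot: [[-0.0, 1.0, 0.006], [1.0, 0.0, -0.002], [-0.002, 0.006, -1.0]]
contact_force: [0.3, -1.0, 0.5]
opening: 0.871
finger_force: 0.0
```

```bash
python3 - <<'E'
from m import *
print(ctrl.sense()['tcp_pos'])
stack('w8')
c=cap('top'); P=cloud(c); discs(c,P,[(242,158),(187,171)])
wd((.622,.18))
E
```

```text
[0.52295661 0.0009488  0.15654042]
n 3107 profile z [np.float64(55.8), np.float64(54.4), np.float64(52.2)] rect ((0.5201663970947266, 0.0015047527849674225), (0.06218203902244568, 0.06116059049963951), 88.80719757080078)
(242, 158) bbox ctr [0.6206 0.1947] ell [0.6242 0.1887 0.006 ] size [0.083 0.055] prof [9.8, 9.7, 9.7, 10.0]
(187, 171) bbox ctr [0.5971 0.3136] ell [0.5922 0.3126 0.006 ] size [0.073 0.077] prof [10.8, 10.3, 9.1, 8.2]
tcp [0.5222 0.0011 0.1536] rect [0.6206 0.1528] [0.0089 0.0419] ell [0.6216 0.1542 0.006 ] mean [0.6198 0.1528] prof [11.7, 8.1, nan, nan]
shift by ell [0.1531 0.0994 0.0002]
  return _methods._mean(a, axis=axis, dtype=dtype,
  ret = ret.dtype.type(ret / rcount)
```

Three on (55.8 mm). Now washer A (cup).

Call:
{"method": "drive_tool", "body": {"moves": [[0.008, 0.004, -0.01, 0, 0, 0, 0.87], [0.025, 0.014, -0.01, 0, 0, 0, 0.87], [0.05, 0.028, -0.01, 0, 0, 0, 0.87], [0.08, 0.045, -0.01, 0, 0, 0, 0.87], [0.11, 0.062, -0.01, 0, 0, 0, 0.87], [0.14, 0.078, -0.005, 0, 0, 0, 0.87], [0.165, 0.093, 0, 0, 0, 0, 0.87], [0.18, 0.101, 0, 0, 0, 0, 0.87], [0.18, 0.101, 0, 0, 0, 0, 0.87], [0.18, 0.101, 0, 0, 0, 0, 0.87]]}}

```text
time_s: 30.95
tcp_pos: [0.6212, 0.1819, 0.1493]
eef_rot: [[-0.001, 1.0, -0.003], [1.0, 0.001, -0.001], [-0.001, -0.003, -1.0]]
contact_force: [0.2, 0.3, 0.1]
opening: 0.871
finger_force: 0.0
```

Call:
{"method": "drive_tool", "body": {"moves": [[0, 0, 0, 0, 0, 0, 0.87], [0, 0, 0, 0, 0, 0, 0.87], [0, 0, 0, 0, 0, 0, 0.87], [0, 0, 0, 0, 0, 0, 0.87], [0, 0, 0, 0, 0, 0, 0.87], [0, 0, 0, 0, 0, 0, 0.87], [0, 0, 0, 0, 0, 0, 0.87], [0, 0, 0, 0, 0, 0, 0.87], [0, 0, 0, 0, 0, 0, 0.87], [0, 0, 0, 0, 0, 0, 0.87]]}}

```text
time_s: 31.78
tcp_pos: [0.622, 0.1814, 0.1512]
eef_rot: [[-0.0, 1.0, -0.0], [1.0, 0.0, -0.0], [-0.0, -0.0, -1.0]]
contact_force: [0.2, 0.2, -0.4]
opening: 0.87
finger_force: 0.0
```

```bash
python3 - <<'E'
from m import *
wd((.622,.18),'w9')
E
```

```text
tcp [0.622  0.1814 0.1512] rect [0.6214 0.1798] [0.0615 0.0618] ell [0.6215 0.1794 0.006 ] mean [0.6215 0.1801] prof [7.9, 9.8, 11.5, 11.9]
shift by ell [-0.002  -0.0005  0.    ]
```

Call:
{"method": "drive_tool", "body": {"moves": [[-0.002, -0.001, 0.02, 0, 0, 0, 0.87], [-0.002, -0.001, 0.045, 0, 0, 0, 0.87], [-0.002, -0.001, 0.07, 0, 0, 0, 0.87], [-0.002, -0.001, 0.095, 0, 0, 0, 0.87], [-0.002, -0.001, 0.112, 0, 0, 0, 0.87], [-0.002, -0.001, 0.124, 0, 0, 0, 0.87], [-0.002, -0.001, 0.13, 0, 0, 0, 0.87], [-0.002, -0.001, 0.131, 0, 0, 0, 0.87], [-0.002, -0.001, 0.131, 0, 0, 0, 0.87], [-0.002, -0.001, 0.131, 0, 0, 0, 0.87]]}}

```text
time_s: 32.67
tcp_pos: [0.622, 0.1795, 0.0217]
eef_rot: [[-0.0, 1.0, 0.002], [1.0, 0.0, 0.0], [0.0, 0.002, -1.0]]
contact_force: [-0.7, -0.8, -0.2]
opening: 0.865
finger_force: 0.0
```

Call:
{"method": "drive_tool", "body": {"moves": [[0, 0, 0, 0, 0, 0, 0.8], [0, 0, 0, 0, 0, 0, 0.6], [0, 0, 0, 0, 0, 0, 0.5], [0, 0, 0, 0, 0, 0, 0.5], [0, 0, 0, 0, 0, 0, 0.5], [0, 0, 0, 0, 0, 0, 0.5], [0, 0, -0.002, 0, 0, 0, 0.5], [0, 0, -0.006, 0, 0, 0, 0.5], [0, 0, -0.012, 0, 0, 0, 0.5], [0, 0, -0.02, 0, 0, 0, 0.5]]}}

```text
time_s: 33.5
tcp_pos: [0.6207, 0.1793, 0.0404]
eef_rot: [[0.0, 1.0, -0.001], [1.0, -0.0, -0.0], [-0.0, -0.001, -1.0]]
contact_force: [-0.4, -0.3, -0.6]
opening: 0.698
finger_force: 64.5
```

Call:
{"method": "drive_tool", "body": {"moves": [[0, 0, -0.02, 0, 0, 0, 0.5], [0, 0, -0.05, 0, 0, 0, 0.5], [-0.01, -0.006, -0.08, 0, 0, 0, 0.5], [-0.03, -0.017, -0.1, 0, 0, 0, 0.5], [-0.06, -0.034, -0.11, 0, 0, 0, 0.5], [-0.09, -0.051, -0.11, 0, 0, 0, 0.5], [-0.12, -0.067, -0.11, 0, 0, 0, 0.5], [-0.15, -0.084, -0.11, 0, 0, 0, 0.5], [-0.17, -0.096, -0.11, 0, 0, 0, 0.5], [-0.178, -0.1, -0.11, 0, 0, 0, 0.5]]}}

```text
time_s: 34.33
tcp_pos: [0.5199, -0.0008, 0.1511]
eef_rot: [[0.002, 1.0, 0.0], [1.0, -0.002, -0.001], [-0.001, 0.0, -1.0]]
contact_force: [-0.3, 0.9, -0.2]
opening: 0.698
finger_force: 64.7
```

Call:
{"method": "drive_tool", "body": {"moves": [[0, 0, 0, 0, 0, 0, 0.5], [0, 0, 0, 0, 0, 0, 0.5], [0, 0, 0, 0, 0, 0, 0.5], [0, 0, 0, 0, 0, 0, 0.5], [0, 0, 0, 0, 0, 0, 0.5], [0, 0, 0, 0, 0, 0, 0.5], [0, 0, 0, 0, 0, 0, 0.5], [0, 0, 0, 0, 0, 0, 0.5], [0, 0, 0, 0, 0, 0, 0.5], [0, 0, 0, 0, 0, 0, 0.5]]}}

```text
time_s: 35.17
tcp_pos: [0.521, 0.0014, 0.1503]
eef_rot: [[-0.0, 1.0, -0.0], [1.0, 0.0, -0.0], [-0.0, -0.0, -1.0]]
contact_force: [0.5, -0.0, -0.6]
opening: 0.693
finger_force: 64.7
```

```bash
python3 - <<'E'
from m import *
held(name='w10')
E
```

```text
tcp [0.521  0.0014 0.1503] open 0.693 n 9425
disc x range -0.0313 0.0318 z range [0.0027 0.0121 0.0192]
foot ((0.5203952789306641, 0.0017922818660736084), (0.1048603355884552, 0.11828356236219406), 64.39826965332031)
shift to seat [ 0.0008  0.0002 -0.    ]
```

Call:
{"method": "drive_tool", "body": {"moves": [[0.0005, 0, 0.01, 0, 0, 0, 0.5], [0.0005, 0, 0.02, 0, 0, 0, 0.5], [0.0005, 0, 0.028, 0, 0, 0, 0.5], [0.0005, 0, 0.035, 0, 0, 0, 0.5], [0.0005, 0, 0.042, 0, 0, 0, 0.5], [0.0005, 0, 0.05, 0, 0, 0, 0.5], [0.0005, 0, 0.058, 0, 0, 0, 0.5], [0.0005, 0, 0.064, 0, 0, 0, 0.5], [0.0005, 0, 0.069, 0, 0, 0, 0.5], [0.0005, 0, 0.071, 0, 0, 0, 0.5]]}}

```text
time_s: 36.05
tcp_pos: [0.5206, 0.002, 0.0783]
eef_rot: [[0.0, 1.0, -0.001], [1.0, -0.0, 0.0], [0.0, -0.001, -1.0]]
contact_force: [-0.6, 0.0, -1.0]
opening: 0.697
finger_force: 64.7
```

Call:
{"method": "drive_tool", "body": {"moves": [[0, 0, 0, 0, 0, 0, 0.5], [0, 0, 0, 0, 0, 0, 0.5], [0, 0, 0, 0, 0, 0, 0.8], [0, 0, 0, 0, 0, 0, 0.9], [0, 0, 0, 0, 0, 0, 0.9], [0, 0, 0, 0, 0, 0, 0.9], [0, 0, -0.01, 0, 0, 0, 0.9], [0, 0, -0.03, 0, 0, 0, 0.9], [0, 0, -0.055, 0, 0, 0, 0.87], [0, 0, -0.071, 0, 0, 0, 0.87]]}}

```text
time_s: 36.88
tcp_pos: [0.5215, 0.0018, 0.1532]
eef_rot: [[-0.0, 1.0, 0.002], [1.0, 0.0, -0.001], [-0.001, 0.002, -1.0]]
contact_force: [0.8, -0.2, 0.3]
opening: 0.872
finger_force: 0.0
```

```bash
python3 - <<'E'
from m import *
print(ctrl.sense()['tcp_pos'])
stack('w11')
c=cap('top'); P=cloud(c); discs(c,P,[(187,171)])
E
```

```text
[0.52152981 0.00177968 0.15321634]
n 4031 profile z [np.float64(63.4), np.float64(65.2), np.float64(66.6)] rect ((0.5202239751815796, 0.002318223938345909), (0.062011245638132095, 0.0614105649292469), 87.2446060180664)
(187, 171) bbox ctr [0.5911 0.31  ] ell [0.5925 0.3116 0.006 ] size [0.075 0.084] prof [11.0, 10.7, 9.0, 7.3]
```

Call:
{"method": "drive_tool", "body": {"moves": [[0.01, 0.002, -0.01, 0, 0, 0, 0.87], [0.04, 0.009, -0.01, 0, 0, 0, 0.87], [0.078, 0.018, -0.01, 0, 0, 0, 0.87], [0.116, 0.027, -0.01, 0, 0, 0, 0.87], [0.154, 0.035, -0.01, 0, 0, 0, 0.87], [0.192, 0.044, -0.01, 0, 0, 0, 0.87], [0.23, 0.053, -0.01, 0, 0, 0, 0.87], [0.268, 0.061, -0.01, 0, 0, 0, 0.87], [0.298, 0.068, -0.005, 0, 0, 0, 0.87], [0.31, 0.071, 0, 0, 0, 0, 0.87]]}}

```text
time_s: 37.82
tcp_pos: [0.5913, 0.3166, 0.1495]
eef_rot: [[-0.003, 1.0, -0.001], [1.0, 0.003, 0.001], [0.001, -0.001, -1.0]]
contact_force: [-0.8, -0.1, -0.3]
opening: 0.867
finger_force: 0.0
```

Call:
{"method": "drive_tool", "body": {"moves": [[0, 0, 0, 0, 0, 0, 0.87], [0, 0, 0, 0, 0, 0, 0.87], [0, 0, 0, 0, 0, 0, 0.87], [0, 0, 0, 0, 0, 0, 0.87], [0, 0, 0, 0, 0, 0, 0.87], [0, 0, 0, 0, 0, 0, 0.87], [0, 0, 0, 0, 0, 0, 0.87], [0, 0, 0, 0, 0, 0, 0.87], [0, 0, 0, 0, 0, 0, 0.87], [0, 0, 0, 0, 0, 0, 0.87]]}}

```text
time_s: 38.65
tcp_pos: [0.592, 0.3118, 0.1503]
eef_rot: [[0.0, 1.0, 0.0], [1.0, -0.0, -0.0], [-0.0, 0.0, -1.0]]
contact_force: [0.5, -0.2, 0.4]
opening: 0.871
finger_force: 0.0
```

```bash
python3 - <<'E'
from m import *
wd((.5922,.312),'w12')
E
```

```text
tcp [0.592  0.3118 0.1503] rect [0.5918 0.3115] [0.0612 0.062 ] ell [0.592  0.3125 0.006 ] mean [0.592  0.3136] prof [12.0, 11.1, 9.2, 7.6]
shift by ell [ 0.0007 -0.     -0.    ]
```

Call:
{"method": "drive_tool", "body": {"moves": [[0, 0, 0.02, 0, 0, 0, 0.87], [0, 0, 0.045, 0, 0, 0, 0.87], [0, 0, 0.07, 0, 0, 0, 0.87], [0, 0, 0.095, 0, 0, 0, 0.87], [0, 0, 0.113, 0, 0, 0, 0.87], [0, 0, 0.125, 0, 0, 0, 0.87], [0, 0, 0.13, 0, 0, 0, 0.87], [0, 0, 0.131, 0, 0, 0, 0.87], [0, 0, 0.131, 0, 0, 0, 0.87], [0, 0, 0.131, 0, 0, 0, 0.87]]}}

```text
time_s: 39.53
tcp_pos: [0.593, 0.3122, 0.0209]
eef_rot: [[-0.0, 1.0, 0.002], [1.0, 0.0, 0.001], [0.001, 0.002, -1.0]]
contact_force: [0.4, -0.1, 0.8]
opening: 0.869
finger_force: 0.0
```

Call:
{"method": "drive_tool", "body": {"moves": [[0, 0, 0, 0, 0, 0, 0.8], [0, 0, 0, 0, 0, 0, 0.6], [0, 0, 0, 0, 0, 0, 0.5], [0, 0, 0, 0, 0, 0, 0.5], [0, 0, 0, 0, 0, 0, 0.5], [0, 0, 0, 0, 0, 0, 0.5], [0, 0, -0.002, 0, 0, 0, 0.5], [0, 0, -0.006, 0, 0, 0, 0.5], [0, 0, -0.012, 0, 0, 0, 0.5], [0, 0, -0.02, 0, 0, 0, 0.5]]}}

```text
time_s: 40.37
tcp_pos: [0.5916, 0.3118, 0.0393]
eef_rot: [[0.0, 1.0, -0.001], [1.0, -0.0, -0.0], [-0.0, -0.001, -1.0]]
contact_force: [-0.1, -0.1, -1.1]
opening: 0.674
finger_force: 64.0
```

Call:
{"method": "drive_tool", "body": {"moves": [[0, 0, -0.02, 0, 0, 0, 0.5], [-0.005, -0.001, -0.05, 0, 0, 0, 0.5], [-0.025, -0.006, -0.08, 0, 0, 0, 0.5], [-0.06, -0.014, -0.1, 0, 0, 0, 0.5], [-0.095, -0.022, -0.112, 0, 0, 0, 0.5], [-0.13, -0.03, -0.112, 0, 0, 0, 0.5], [-0.165, -0.038, -0.112, 0, 0, 0, 0.5], [-0.2, -0.046, -0.112, 0, 0, 0, 0.5], [-0.235, -0.054, -0.112, 0, 0, 0, 0.5], [-0.265, -0.061, -0.112, 0, 0, 0, 0.5]]}}

```text
time_s: 41.2
tcp_pos: [0.5305, 0.045, 0.1522]
eef_rot: [[0.0, 1.0, 0.001], [1.0, -0.0, -0.001], [-0.001, 0.001, -1.0]]
contact_force: [0.9, -0.1, -0.3]
opening: 0.677
finger_force: 64.2
```

Call:
{"method": "drive_tool", "body": {"moves": [[-0.02, -0.004, 0, 0, 0, 0, 0.5], [-0.035, -0.008, 0, 0, 0, 0, 0.5], [-0.0445, -0.01, 0, 0, 0, 0, 0.5], [-0.0445, -0.01, 0, 0, 0, 0, 0.5], [-0.0445, -0.01, 0, 0, 0, 0, 0.5], [-0.0445, -0.01, 0, 0, 0, 0, 0.5], [-0.0445, -0.01, 0, 0, 0, 0, 0.5], [-0.0445, -0.01, 0, 0, 0, 0, 0.5], [-0.0445, -0.01, 0, 0, 0, 0, 0.5], [-0.0445, -0.01, 0, 0, 0, 0, 0.5]]}}

```text
time_s: 42.03
tcp_pos: [0.521, 0.0028, 0.1512]
eef_rot: [[-0.001, 1.0, -0.0], [1.0, 0.001, 0.0], [0.0, -0.0, -1.0]]
contact_force: [-0.7, -0.5, -0.4]
opening: 0.672
finger_force: 64.2
```

```bash
python3 - <<'E'
from m import *
held(name='w13')
E
```

```text
tcp [0.521  0.0028 0.1512] open 0.672 n 8693
disc x range -0.0316 0.0309 z range [0.0016 0.0123 0.018 ]
foot ((0.5205576419830322, 0.0018744543194770813), (0.10446570068597794, 0.1184767335653305), 64.4566650390625)
shift to seat [-0.0006  0.0002 -0.    ]
```

Call:
{"method": "drive_tool", "body": {"moves": [[-0.0005, 0, 0.01, 0, 0, 0, 0.5], [-0.0005, 0, 0.02, 0, 0, 0, 0.5], [-0.0005, 0, 0.028, 0, 0, 0, 0.5], [-0.0005, 0, 0.034, 0, 0, 0, 0.5], [-0.0005, 0, 0.04, 0, 0, 0, 0.5], [-0.0005, 0, 0.046, 0, 0, 0, 0.5], [-0.0005, 0, 0.052, 0, 0, 0, 0.5], [-0.0005, 0, 0.057, 0, 0, 0, 0.5], [-0.0005, 0, 0.061, 0, 0, 0, 0.5], [-0.0005, 0, 0.063, 0, 0, 0, 0.5]]}}

```text
time_s: 42.92
tcp_pos: [0.521, 0.0019, 0.0881]
eef_rot: [[-0.0, 1.0, -0.0], [1.0, 0.0, -0.0], [-0.0, -0.0, -1.0]]
contact_force: [-7.4, 0.6, 15.9]
opening: 0.679
finger_force: 66.6
```

Call:
{"method": "drive_tool", "body": {"moves": [[0, 0, 0, 0, 0, 0, 0.5], [0, 0, 0, 0, 0, 0, 0.5], [0, 0, 0, 0, 0, 0, 0.8], [0, 0, 0, 0, 0, 0, 0.9], [0, 0, 0, 0, 0, 0, 0.9], [0, 0, 0, 0, 0, 0, 0.9], [0, 0, -0.01, 0, 0, 0, 0.9], [0, 0, -0.03, 0, 0, 0, 0.9], [0, 0, -0.055, 0, 0, 0, 0.87], [0, 0, -0.063, 0, 0, 0, 0.87]]}}

```text
time_s: 43.75
tcp_pos: [0.5224, 0.0016, 0.1554]
eef_rot: [[-0.0, 1.0, 0.004], [1.0, 0.0, -0.001], [-0.001, 0.004, -1.0]]
contact_force: [0.4, 0.3, 0.3]
opening: 0.868
finger_force: 0.0
```

```bash
python3 - <<'E'
from m import *
print(ctrl.sense()['tcp_pos'])
c,P=stack('w14')
c=cap('top'); save(c,'top2'); P=cloud(c); z=P[...,2]
def rect(n,m):
    q=P[m]; print(n,len(q),cv2.minAreaRect(q[:,:2].astype(np.float32)) if len(q)>9 else 0)
m=(abs(P[...,0]-.622)<.06)&(abs(P[...,1]+.244)<.07)
rect('plate',m&(z>.08)&(z<.108)); rect('bar',m&(z>.12)&(z<.15))
E
```

```text
[0.52242113 0.00156741 0.1554357 ]
n 4576 profile z [np.float64(77.8), np.float64(76.6), np.float64(74.2)] rect ((0.5200521349906921, 0.002112818881869316), (0.062401946634054184, 0.06171242520213127), 87.9210205078125)
plate 1537 ((0.6221326589584351, -0.2447890043258667), (0.08678147941827774, 0.09874950349330902), 84.20050048828125)
bar 192 ((0.6220613121986389, -0.24405303597450256), (0.043642204254865646, 0.016533054411411285), 84.3454360961914)
```

View pics/w14.png

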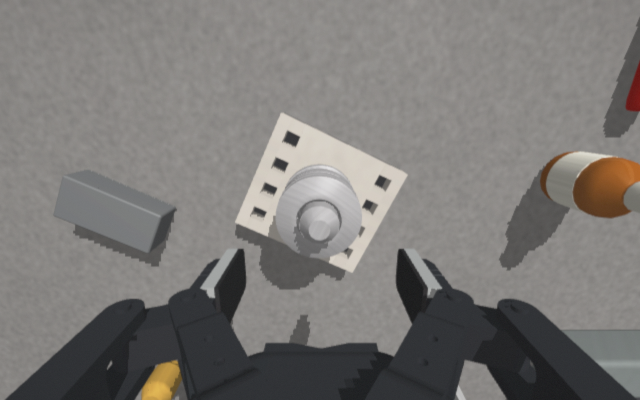

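Five washers are seated flat and centred on the arbor at (320,215), top at 77.8 mm. Next, the cage.

Call:
{"method": "drive_tool", "body": {"moves": [[0, 0, -0.02, 0, 0, 0, 0.87], [-0.015, 0.006, -0.05, 0, 0, 0.01, 0.8], [-0.04, 0.016, -0.08, 0, 0, 0.02, 0.7], [-0.075, 0.031, -0.1, 0, 0, 0.04, 0.6], [-0.11, 0.045, -0.1, 0, 0, 0.06, 0.6], [-0.145, 0.06, -0.1, 0, 0, 0.08, 0.6], [-0.18, 0.074, -0.1, 0, 0, 0.1, 0.6], [-0.215, 0.088, -0.1, 0, 0, 0.1, 0.6], [-0.24, 0.098, -0.1, 0, 0, 0.1, 0.6], [-0.246, 0.101, -0.1, 0, 0, 0.1, 0.6]]}}

```text
time_s: 44.68
tcp_pos: [0.6221, -0.2482, 0.2484]
eef_rot: [[0.103, 0.995, -0.002], [0.995, -0.103, 0.0], [0.0, -0.002, -1.0]]
contact_force: [0.1, -0.3, -0.8]
opening: 0.597
finger_force: 0.0
```

Call:
{"method": "drive_tool", "body": {"moves": [[0, 0, 0, 0, 0, 0, 0.6], [0, 0, 0, 0, 0, 0, 0.6], [0, 0, 0, 0, 0, 0, 0.6], [0, 0, 0, 0, 0, 0, 0.6], [0, 0, 0, 0, 0, 0, 0.6], [0, 0, 0, 0, 0, 0, 0.6], [0, 0, 0, 0, 0, 0, 0.6], [0, 0, 0, 0, 0, 0, 0.6], [0, 0, 0, 0, 0, 0, 0.6], [0, 0, 0, 0, 0, 0, 0.6]]}}

```text
time_s: 45.52
tcp_pos: [0.622, -0.2441, 0.2513]
eef_rot: [[0.1, 0.995, 0.0], [0.995, -0.1, -0.0], [-0.0, 0.0, -1.0]]
contact_force: [0.0, -0.3, 0.6]
opening: 0.604
finger_force: 0.0
```

```bash
cat >> m.py <<'E'
def cage(name=None,rg=((.08,.108),(.125,.15))):
    s=ctrl.sense(); c=cap('wrist'); P=cloud(c); t=s['tcp_pos']; R=s['eef_rot']
    if name: save(c,name)
    print('tcp',t.round(4),'yaw',np.degrees(np.arctan2(R[1,0],R[0,0])).round(2))
    for n,(a,b) in zip(('plate','bar'),rg):
        m=(P[...,2]>a)&(P[...,2]<b)&(np.hypot(P[...,0]-t[0],P[...,1]-t[1])<.08); q=P[m]
        if len(q)>20:
            r=cv2.minAreaRect(q[:,:2].astype(np.float32)); print(n,len(q),r,np.median(q[:,2]).round(4),'shift',(R.T@(np.r_[r[0],t[2]]-t)).round(4))
E
python3 - <<'E'
from m import *
cage('w15')
E
```

```text
tcp [ 0.622  -0.2441  0.2513] yaw 84.27
plate 8351 ((0.621257483959198, -0.24526147544384003), (0.08618859201669693, 0.09811320155858994), 83.9673843383789) 0.102 shift [-0.0013 -0.0006  0.    ]
bar 1013 ((0.6214708089828491, -0.2448059469461441), (0.04324309155344963, 0.015722565352916718), 83.96819305419922) 0.1358 shift [-0.0008 -0.0005  0.    ]
```

View pics/w15.png

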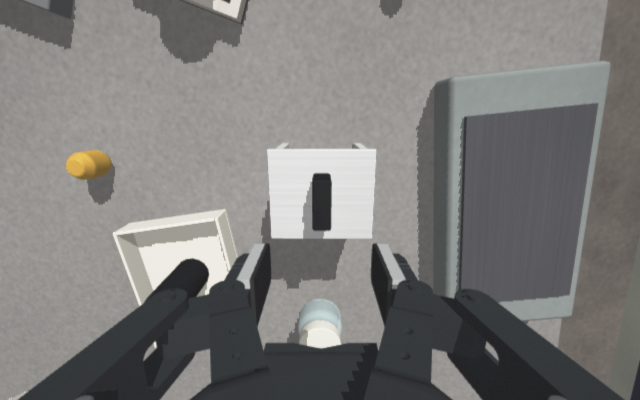

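The cage is centred under the gripper at (322,195), bar at (321,202), and the cap stands in the tray at (190,272). Descend and grip.

Call:
{"method": "drive_tool", "body": {"moves": [[-0.001, 0, 0.015, 0, 0, 0.005, 0.6], [-0.001, 0, 0.035, 0, 0, 0.005, 0.6], [-0.001, 0, 0.06, 0, 0, 0.005, 0.6], [-0.001, 0, 0.085, 0, 0, 0.005, 0.6], [-0.001, 0, 0.105, 0, 0, 0.005, 0.6], [-0.001, 0, 0.117, 0, 0, 0.005, 0.6], [-0.001, 0, 0.124, 0, 0, 0.005, 0.6], [-0.001, 0, 0.125, 0, 0, 0.005, 0.6], [-0.001, 0, 0.125, 0, 0, 0.005, 0.6], [-0.001, 0, 0.125, 0, 0, 0.005, 0.6]]}}

```text
time_s: 46.4
tcp_pos: [0.6226, -0.2455, 0.1279]
eef_rot: [[0.105, 0.994, 0.002], [0.994, -0.105, -0.001], [-0.001, 0.002, -1.0]]
contact_force: [-0.0, -0.1, 0.1]
opening: 0.601
finger_force: 0.0
```

Call:
{"method": "drive_tool", "body": {"moves": [[0, 0, 0, 0, 0, 0, 0.5], [0, 0, 0, 0, 0, 0, 0.35], [0, 0, 0, 0, 0, 0, 0.2], [0, 0, 0, 0, 0, 0, 0], [0, 0, 0, 0, 0, 0, 0], [0, 0, 0, 0, 0, 0, 0], [0, 0, 0, 0, 0, 0, 0], [0, 0, 0, 0, 0, 0, 0], [0, 0, 0, 0, 0, 0, 0], [0, 0, 0, 0, 0, 0, 0]]}}

```text
time_s: 47.23
tcp_pos: [0.6224, -0.2454, 0.1271]
eef_rot: [[0.105, 0.994, 0.001], [0.994, -0.105, -0.001], [-0.001, 0.001, -1.0]]
contact_force: [1.2, 0.1, 6.0]
opening: 0.178
finger_force: 59.5
```

Call:
{"method": "drive_tool", "body": {"moves": [[0, 0, -0.005, 0, 0, 0, 0], [0, 0, -0.015, 0, 0, 0, 0], [0, 0, -0.03, 0, 0, 0, 0], [0, 0, -0.05, 0, 0, 0, 0], [0, 0, -0.07, 0, 0, 0, 0], [0, 0, -0.09, 0, 0, 0, 0], [0, 0, -0.11, 0, 0, 0, 0], [0, 0, -0.122, 0, 0, 0, 0], [0, 0, -0.13, 0, 0, 0, 0], [0, 0, -0.13, 0, 0, 0, 0]]}}

```text
time_s: 48.07
tcp_pos: [0.6223, -0.2454, 0.2584]
eef_rot: [[0.105, 0.994, 0.002], [0.994, -0.105, -0.001], [-0.001, 0.002, -1.0]]
contact_force: [0.1, 0.3, -2.4]
opening: 0.178
finger_force: 58.8
```

```bash
python3 - <<'E'
from m import *
cage('w16',((.21,.245),(.255,.285)))
print(ctrl.sense()['eef_rot'].round(4).tolist())
E
```

```text
tcp [ 0.6223 -0.2454  0.2584] yaw 83.98
plate 16516 ((0.6221930980682373, -0.2354142665863037), (0.06654869019985199, 0.09841105341911316), 84.00171661376953) 0.2332 shift [ 0.0099 -0.0011 -0.    ]
bar 6724 ((0.6214917898178101, -0.23397406935691833), (0.055507950484752655, 0.05612589791417122), 40.25068664550781) 0.2674 shift [ 0.0113 -0.002  -0.    ]
[[0.1049, 0.9945, 0.0005], [0.9945, -0.1049, -0.0005], [-0.0004, 0.0006, -1.0]]
```

Call:
{"method": "drive_tool", "body": {"moves": [[0.008, -0.004, 0, 0, 0, 0.01, 0], [0.026, -0.014, 0, 0, 0, 0.04, 0], [0.052, -0.028, 0, 0, 0, 0.08, 0], [0.082, -0.044, 0, 0, 0, 0.13, 0], [0.114, -0.061, 0, 0, 0, 0.18, 0], [0.146, -0.078, 0, 0, 0, 0.23, 0], [0.178, -0.096, 0, 0, 0, 0.27, 0], [0.206, -0.111, 0, 0, 0, 0.31, 0], [0.226, -0.122, 0, 0, 0, 0.335, 0], [0.2355, -0.1265, 0, 0, 0, 0.34, 0]]}}

```text
time_s: 48.95
tcp_pos: [0.5186, 0.0055, 0.2552]
eef_rot: [[0.43, 0.903, -0.002], [0.903, -0.43, 0.001], [0.0, -0.002, -1.0]]
contact_force: [0.7, 0.2, -3.3]
opening: 0.182
finger_force: 59.1
```

Call:
{"method": "drive_tool", "body": {"moves": [[0, 0, 0, 0, 0, 0, 0], [0, 0, 0, 0, 0, 0, 0], [0, 0, 0, 0, 0, 0, 0], [0, 0, 0, 0, 0, 0, 0], [0, 0, 0, 0, 0, 0, 0], [0, 0, 0, 0, 0, 0, 0], [0, 0, 0, 0, 0, 0, 0], [0, 0, 0, 0, 0, 0, 0], [0, 0, 0, 0, 0, 0, 0], [0, 0, 0, 0, 0, 0, 0]]}}

```text
time_s: 49.78
tcp_pos: [0.5208, 0.0023, 0.2563]
eef_rot: [[0.431, 0.903, 0.0], [0.903, -0.431, -0.0], [-0.0, 0.0, -1.0]]
contact_force: [-0.1, -0.5, -3.1]
opening: 0.175
finger_force: 59.1
```

```bash
python3 - <<'E'
from m import *
cage('w17',((.21,.245),(.255,.285)))
s=ctrl.sense(); t=s['tcp_pos']; print((s['eef_rot'].T@(np.r_[.5212,.0021,t[2]]-t)).round(4))
c=cap('top'); P=cloud(c); z=P[...,2]; m=(z>.21)&(z<.245)&(np.hypot(P[...,0]-.521,P[...,1])<.08); q=P[m]; print(len(q), cv2.minAreaRect(q[:,:2].astype(np.float32)))
save(c,'top3'); save(cap('side'),'side3')
E
```

```text
tcp [0.5208 0.0023 0.2563] yaw 64.5
plate 16613 ((0.523819088935852, 0.011508099734783173), (0.06647271662950516, 0.0982397198677063), 64.59708404541016) 0.2312 shift [ 0.0096 -0.0013 -0.    ]
bar 7093 ((0.5194827914237976, 0.0027474239468574524), (0.044821687042713165, 0.08043672144412994), 64.91590118408203) 0.2655 shift [-0.0002 -0.0014 -0.    ]
[-0.      0.0005  0.    ]
0 ((0.0, 0.0), (0.0, 0.0), 0.0)
```

View pics/w17.png

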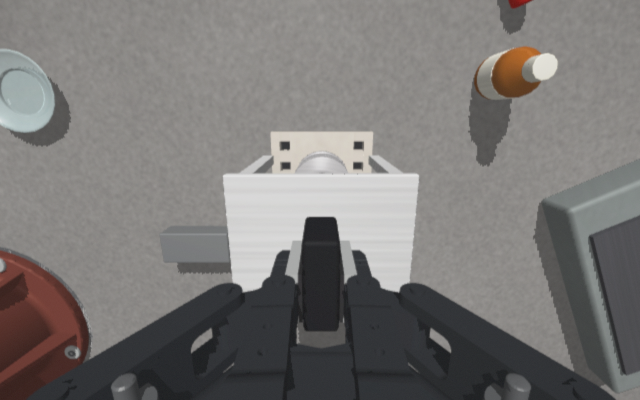

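The cage is square over the foot: plate edge at row 174, slots at (285,146) and (358,146) symmetric between the teeth. Lower to just above the slots and look.

Call:
{"method": "drive_tool", "body": {"moves": [[0, 0.0007, 0.01, 0, 0, 0, 0], [0, 0.0007, 0.022, 0, 0, 0, 0], [0, 0.0007, 0.036, 0, 0, 0, 0], [0, 0.0007, 0.05, 0, 0, 0, 0], [0, 0.0007, 0.064, 0, 0, 0, 0], [0, 0.0007, 0.078, 0, 0, 0, 0], [0, 0.0007, 0.09, 0, 0, 0, 0], [0, 0.0007, 0.098, 0, 0, 0, 0], [0, 0.0007, 0.101, 0, 0, 0, 0], [0, 0.0007, 0.101, 0, 0, 0, 0]]}}

```text
time_s: 50.77
tcp_pos: [0.5209, 0.0022, 0.1543]
eef_rot: [[0.43, 0.903, -0.001], [0.903, -0.43, 0.0], [-0.0, -0.001, -1.0]]
contact_force: [0.2, -0.3, -4.4]
opening: 0.178
finger_force: 59.0
```

```bash
python3 - <<'E'
from m import *
print(ctrl.sense()['tcp_pos'],ctrl.sense()['contact_force'])
c=cap('wrist'); a=c['pixels'][60:210,200:440]; b=cap('side'); bx=proj(b,np.array([.521,.002,.05])); u,v=map(int,bx)
s=b['pixels'][max(v-75,0):v+75,u-120:u+120]; print(u,v)
im=np.vstack([cv2.resize(x,None,fx=2.0,fy=2.0,interpolation=cv2.INTER_CUBIC) for x in (a,s)])
cv2.imwrite('pics/x18.png',im[:,:,::-1])
E
```

```text
[0.52094325 0.00219304 0.15430278] [ 0.23691456 -0.32056809 -4.43456108]
311 216
```

View pics/x18.png

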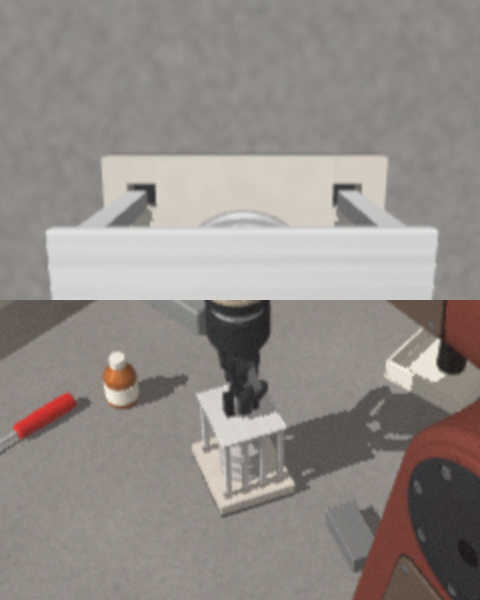

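The tooth ends sit over the far slots (about (140,193) and (347,193) in the crop), symmetric. Lower gently.

Call:
{"method": "drive_tool", "body": {"moves": [[0, 0, 0.001, 0, 0, 0, 0], [0, 0, 0.002, 0, 0, 0, 0], [0, 0, 0.003, 0, 0, 0, 0], [0, 0, 0.004, 0, 0, 0, 0], [0, 0, 0.005, 0, 0, 0, 0], [0, 0, 0.006, 0, 0, 0, 0], [0, 0, 0.007, 0, 0, 0, 0], [0, 0, 0.008, 0, 0, 0, 0], [0, 0, 0.009, 0, 0, 0, 0], [0, 0, 0.009, 0, 0, 0, 0]]}}

```text
time_s: 51.7
tcp_pos: [0.5213, 0.0021, 0.146]
eef_rot: [[0.43, 0.903, -0.0], [0.903, -0.43, -0.0], [-0.0, -0.0, -1.0]]
contact_force: [-0.4, -0.1, -3.8]
opening: 0.181
finger_force: 59.0
```

Call:
{"method": "drive_tool", "body": {"moves": [[0, 0, 0.0015, 0, 0, 0, 0], [0, 0, 0.003, 0, 0, 0, 0], [0, 0, 0.0045, 0, 0, 0, 0], [0, 0, 0.006, 0, 0, 0, 0], [0, 0, 0.0075, 0, 0, 0, 0], [0, 0, 0.009, 0, 0, 0, 0], [0, 0, 0.0105, 0, 0, 0, 0], [0, 0, 0.0115, 0, 0, 0, 0], [0, 0, 0.012, 0, 0, 0, 0], [0, 0, 0.012, 0, 0, 0, 0]]}}

```text
time_s: 52.53
tcp_pos: [0.5214, 0.0021, 0.1341]
eef_rot: [[0.43, 0.903, -0.0], [0.903, -0.43, -0.0], [-0.0, -0.0, -1.0]]
contact_force: [-0.4, -0.4, -2.9]
opening: 0.178
finger_force: 59.0
```

Call:
{"method": "drive_tool", "body": {"moves": [[0, 0, 0.0005, 0, 0, 0, 0], [0, 0, 0.001, 0, 0, 0, 0], [0, 0, 0.0012, 0, 0, 0, 0], [0, 0, 0.0012, 0, 0, 0, 0], [0, 0, 0.0012, 0, 0, 0, 0.2], [0, 0, 0.0012, 0, 0, 0, 0.4], [0, 0, 0.0012, 0, 0, 0, 0.6], [0, 0, 0.0012, 0, 0, 0, 0.6], [0, 0, 0.0012, 0, 0, 0, 0.6], [0, 0, 0.0012, 0, 0, 0, 0.6]]}}

```text
time_s: 53.37
tcp_pos: [0.5215, 0.002, 0.1332]
eef_rot: [[0.43, 0.903, 0.0], [0.903, -0.43, -0.0], [-0.0, 0.0, -1.0]]
contact_force: [0.3, 0.7, -0.8]
opening: 0.599
finger_force: 0.0
```

Call:
{"method": "drive_tool", "body": {"moves": [[0, 0, -0.005, 0, 0, 0, 0.6], [0, 0, -0.015, 0, 0, 0, 0.6], [0, 0, -0.03, 0, 0, 0, 0.6], [0, 0, -0.05, 0, 0, 0, 0.6], [0, 0, -0.07, 0, 0, 0, 0.6], [0, 0, -0.09, 0, 0, 0, 0.6], [0, 0, -0.105, 0, 0, 0, 0.6], [0, 0, -0.115, 0, 0, 0, 0.6], [0, 0, -0.12, 0, 0, 0, 0.6], [0, 0, -0.12, 0, 0, 0, 0.6]]}}

```text
time_s: 54.2
tcp_pos: [0.5219, 0.0019, 0.2544]
eef_rot: [[0.43, 0.903, 0.002], [0.903, -0.43, -0.001], [0.0, 0.002, -1.0]]
contact_force: [1.3, -0.8, 0.2]
opening: 0.601
finger_force: 0.0
```

```bash
python3 - <<'E'
from m import *
cage('w19',((.095,.125),(.13,.155)))
c=cap('top'); P=cloud(c); z=P[...,2]; m=(z>.07)&(z<.1)&(abs(P[...,0]-.434)<.06)&(abs(P[...,1]+.364)<.08); print('cap',m.sum(),P[m].mean(0))
EOF
E
```

```text
tcp [0.5219 0.0019 0.2544] yaw 64.5
plate 8594 ((0.5201670527458191, 0.0021789558231830597), (0.08595505356788635, 0.09815365076065063), 64.57817077636719) 0.108 shift [-0.0005 -0.0017 -0.    ]
bar 1026 ((0.5201715230941772, 0.0026869308203458786), (0.043441176414489746, 0.015521076507866383), 64.68950653076172) 0.1418 shift [-0.0001 -0.0019 -0.    ]
cap 355 [ 0.4353207  -0.35805667  0.08571575]Traceback (most recent call last):
  File "<stdin>", line 4, in <module>
NameError: name 'EOF' is not defined
```

View pics/w19.png

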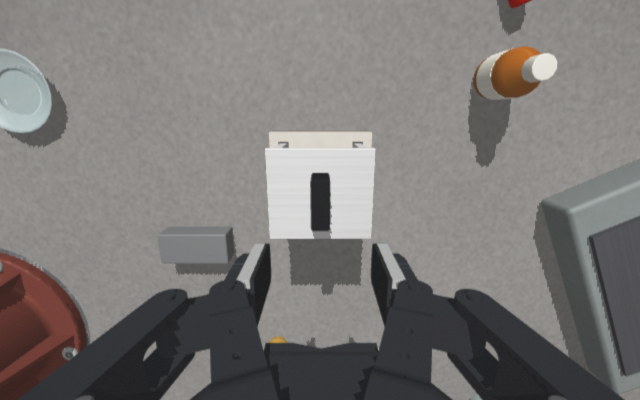

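The cage is home: its plate at (320,193) covers the foot, and the plate and bar tops are exactly 6 mm above their bench readings, as they should be. Handing in.

```bash
python3 -c "
from cell import ctrl; print(ctrl.sign_off())"
```

```text
the job is handed in; nothing more can be done
None
```

The job is handed in: the dust cap is standing in the tray, all five washers are on the arbor facing alternately (dome, cup, dome, cup, dome), and the cage teeth measure fully home in their slots.

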